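Pack the cast seal blanks and screw the jar shut

TASK

Lift every cast seal blank out of the wooden mould and put them all in the white jar. Then set the black lid on the jar, turn it back (anticlockwise) until the thread drops into place, and screw it on clockwise, fully home. Leave everything else on the desk where it is.

Things in the scene. Friction and masses are not known exactly. Their poses are not given: they have to be found in the camera images.
- jar_mouth (a point): Centre of the mouth of the white ceramic jar, at rim height, 115 mm above the table; z up. The jar cannot move: it is clamped on a round wooden block, 120 mm across. Body 100 mm across up to a shoulder 90 mm above the table, then the neck: mouth opening 42 mm, outside 47 mm, 55 mm over its thread. Inner floor 20 mm above the table, with a 26 mm high cone in the middle.
- jar: The same jar, origin under its centre. Its thread is right-handed (clockwise from above tightens), three starts 120 degrees apart at unmarked angles, so feel for them. Each is a groove sloping down 0.64 mm per 10 degrees, a stop at each end, 96 degrees of turn between them. Turned clockwise while still on top of the thread, the lid jams at a stop (or drops in by luck).
- lid_center (a point): Centre of the loose black ribbed screw lid, 12 mm above its lower edge; z up, it lies right way up. 64 mm across, 23.5 mm high. Height against jar_mouth: 3 to 8 mm ABOVE when set on top of the thread; 0 to 2 mm BELOW once dropped into the groove (by turning back at most 110 degrees; by luck at once when set down); 6.5 mm BELOW at the tight stop.
- lid: The same lid, origin at the centre of its lower edge. Three small lugs inside the lower edge, 50 mm across between them: about 1.4 mm of play each side round the neck. A firmly held lid cannot drop: loosen the grip now and then, or press down lightly, to let the thread drop in.
- mould: Light wooden casting mould, fixed to the table, 56 mm (its x) by 196 mm (its y) by 22 mm high; origin at the centre of its underside. Five open square cavities, 21 mm wide and 6 mm deep, in a row along its y at -76, -38, 0, 38 and 76 mm. Some are empty.
- seal1_center (a point): Centre of a pale plaster seal blank (12.5 mm above its underside), absent in some runs. Foot 18 x 18 mm and 9 mm high; on it a rounded grip 10 mm thick (its x) by 14 mm wide (its y), 25 mm high in all (its z). At the start it stands in the mould, its foot sunk 6 mm in the cavity, its axes parallel to the mould's, with 1.5 mm of play. In any attitude it passes the jar's mouth if its middle is over the mouth's.
- seal2_center (a point): Centre of a pale plaster seal blank (12.5 mm above its underside), absent in some runs. Foot 18 x 18 mm and 9 mm high; on it a rounded grip 10 mm thick (its x) by 14 mm wide (its y), 25 mm high in all (its z). At the start it stands in the mould, its foot sunk 6 mm in the cavity, its axes parallel to the mould's, with 1.5 mm of play. In any attitude it passes the jar's mouth if its middle is over the mouth's.
- seal3_center (a point): Centre of a pale plaster seal blank (12.5 mm above its underside), absent in some runs. Foot 18 x 18 mm and 9 mm high; on it a rounded grip 10 mm thick (its x) by 14 mm wide (its y), 25 mm high in all (its z). At the start it stands in the mould, its foot sunk 6 mm in the cavity, its axes parallel to the mould's, with 1.5 mm of play. In any attitude it passes the jar's mouth if its middle is over the mouth's.
- seal4_center (a point): Centre of a pale plaster seal blank (12.5 mm above its underside), absent in some runs. Foot 18 x 18 mm and 9 mm high; on it a rounded grip 10 mm thick (its x) by 14 mm wide (its y), 25 mm high in all (its z). At the start it stands in the mould, its foot sunk 6 mm in the cavity, its axes parallel to the mould's, with 1.5 mm of play. In any attitude it passes the jar's mouth if its middle is over the mouth's.
- seal5_center (a point): Centre of a pale plaster seal blank (12.5 mm above its underside), absent in some runs. Foot 18 x 18 mm and 9 mm high; on it a rounded grip 10 mm thick (its x) by 14 mm wide (its y), 25 mm high in all (its z). At the start it stands in the mould, its foot sunk 6 mm in the cavity, its axes parallel to the mould's, with 1.5 mm of play. In any attitude it passes the jar's mouth if its middle is over the mouth's.
- inkstone: Bystander, to be left alone: black slate ink stone, 90 x 65 x 18 mm; origin at the centre of its underside.
- ink_bottle: Bystander, to be left alone: closed black ink bottle, 54 mm across, 100 mm high; origin at the centre of its underside.
- bowl: Bystander, to be left alone: red-brown lacquer bowl, 110 mm across, 50 mm high; origin at the centre of its underside.
- paperweight: Bystander, to be left alone: brass paperweight bar, 30 x 160 x 16 mm; origin at the centre of its underside.
- brush: Bystander, to be left alone: writing brush lying down, about 240 mm long; origin at the centre of its underside.
- cup: Bystander, to be left alone: blue cup, 68 mm across, 75 mm high; origin at the centre of its underside.

How it is judged (in metres and radians):
On the way, in this order (a step that is already met when the one before it is completed fails the run):
1. all the seal blanks are in the jar (horizontal distance between each of seal1_center, seal2_center, seal3_center, seal4_center, seal5_center and jar_mouth below 0.048 m and z of each of seal1_center, seal2_center, seal3_center, seal4_center, seal5_center in the frame of jar_mouth below -0.016 m), for 0.2 s.
2. the lid sits level on the jar with its thread dropped in (horizontal distance between lid_center and jar_mouth below 0.005 m and angle between lid_center's own z axis and vertical below 0.12 rad and z of lid_center in the frame of jar_mouth below 0.001 m), for 0.1 s.
3. the lid is screwed home (horizontal distance between lid_center and jar_mouth below 0.005 m and angle between lid_center's own z axis and vertical below 0.12 rad and z of lid_center in the frame of jar_mouth below -0.0047 m), for 0.2 s.
At the end, for the whole second after the job is handed in: Every seal blank present has its centre inside the jar, at least 16 mm below the rim; the lid is level on the jar (within 0.12 rad, centred within 5 mm) and screwed to within about 1.8 mm of height (some 28 degrees) of its tight stop, at rest (all of step 1 and all of step 3 and linear speed of lid below 0.02 m/s); the robot touches nothing.
It fails at once if a bystander is pushed more than 30 mm from its place (distance of any of inkstone, ink_bottle, bowl, paperweight, brush, cup from where it was at the start of the episode above 0.03 m).
Of seal1, seal2, seal3, seal4, seal5 only 3 to 5 are there at a start; the rules pass over those that are not, and their reading is None.
At some moment in a run one of lid may be knocked a few centimetres aside while the robot is not near it.
Once in a run the grip may slacken for a moment while it holds something.
It also fails if it takes over 210 s, if anything falls off the work surface, if the arm or the gripper's body presses on something with over 40 N, if the wrist force passes 120 N, or if a joint passes its speed limit or range.

ROBOT

A 6-joint arm with a two-finger parallel gripper is mounted at the origin on the work surface. World frame = base frame: x ahead of the robot, y to its left, z up, the work surface at z = 0. Lengths are in m, angles in degrees, forces in N, time in s.
With the tool pointing down it reaches from about 0.375 to 0.9 m from the base axis. Payload 3.1 kg.
Tool frame: the origin (TCP) lies at the very end of the fingers, on their centre line; the grasp point (between the pads) lies 19 mm behind it; z points along the fingers, y is the line along which they close (so a half turn about z gives the same grasp; the last joint's range is limited). The gripper opens to 87 mm and grips with 3 to 60 N. Pads are 19 mm wide; open, the fingers measure 117 mm over their backs; the gripper's body (75 mm by 190 mm) begins 51 mm behind the grasp point.
Start: joints at [-79.326, 30.224, 82.088, -0, 67.689, -10.227], TCP at [0.223, -0.584, 0.223] pointing down, gripper open.
Joint ranges: [-176.69, 176.69], [-43.24, 126.21], [12.49, 139.97], [-82, 262], [0, 151.66], [-163.58, 163.58]. Speed limits (degrees/s): [159.86, 159.86, 180, 180, 180, 180].

INTERFACE

Orientations are given as a 3x3 rotation matrix whose columns are the frame's x, y, z axes.
In Python, from rig import bot gives the robot as it stands.
- The arm moves only by the tool move_arm, never from a script. Its argument "increments" is a list of rows, each an object with "xyz": the shift along the tool's x, y, z in mm, a list of three; "roll": the turn about the tool's z in rad; "grip": the opening in per cent of the stroke, from 0 (shut) to 100 (fully open). A call has 1 to 5 rows; each row shifts and turns the commanded pose from where the row before left it, along the tool's axes as they then stand; what a row does not reach is not made up. A row lasts 1/12 s, in which the tool goes at most 41.7 mm and 7.16 degrees, less where a joint would pass 70% of its speed; a pose out of reach is approached as far as the arm can. A call is refused whole if a number of a shift passes 41.7 or a number of a turn 0.125, either way. A call with a gripper value outside its range is refused whole. The fingers move at their own pace and stop on an object; the grip force is fixed at half the most. Time passes only in rows, so rows that do not move let the fingers close. It gives the time, the measured TCP pose, the force, the opening and the grip force at its end, in the units of the state.
- bot.read_state(): the state, without advancing time (a new reading comes with each control period).
- bot.capture(name): name is "scene" or "top" or "wrist"; returns (picture, depth): 420x560x3 uint8, red, green, blue; 420x560 float32, m along the optical axis (not along the pixel's ray), 0 where there is no reading.
- bot.camera_model(name): a dict with "intrinsics" (3x3 intrinsics, pixels), "rvec" (rotation vector, rad) and "tvec" (3), from world to camera coordinates, as OpenCV has them; the wrist camera has in their place "tool_from_camera" (4x4, takes a point from camera to tool coordinates, whose origin is the TCP and whose axes are the flange's). Camera axes: x right, y down, z forward; pixel columns grow to the right and rows downward; lengths in m; the calibration is good to about 2 mm. A picture is of the moment at which its call begins: read the wrist's pose just before it. camera_model takes no time and is no camera call.
- bot.hand_in(): hands the job in; it is judged then, once.
Trained networks look in the newest picture that a camera, given by its name, has taken for a name from the list of things; names that differ only in an ending like _2 or _b are one class to them, and where a whole thing is asked for, a point or a joint stands for the part that bears it (a point fixed in the world has none). Each returns a list of dicts, best first, with "conf" (0 to 1); they miss things now and then, are a little off and sometimes report something else, mostly with a low value. They report only what shows in the picture. A call takes as long as a camera call.
- bot.spot_in(label, camera): "at" ([x, y, z] in m, in the coordinates of the camera as it stood for that picture, good to about 4 mm: the middle of the surface that is visible of it).
- bot.trace(label, camera): "mask" (420x560 bool, what is visible of it).
The state is a dict: "time_s": time; "joint_positions": joint angles; "qvel": joint speeds; "tau": joint torques, N m; "position": TCP position; "tcp_rot": TCP orientation; "force": force on the tool from outside, world axes, zero at the start; "moment": the same for the moment, N m; "opening": opening from 0.0 (shut) to 1.0 (fully open); "grasp_force": force on a finger pad.
Only numpy, scipy, OpenCV 4.12 (cv2) and the standard library are available. Lean on these libraries where they do the work, as an engineer would, in place of code of your own. Each camera call takes 0.05 s, during which the arm holds its last target. There are 200 camera calls.

## Working session

There is one attempt and no reset: what is moved stays moved. The work goes in short steps, Python scripts to look and compute and a tool call to move; the robot and the scene stay as the last step left them, time stands still between calls to the robot, and variables do not carry over. Pictures are saved under pics/ and viewed, at most 14 in all, crops included, and the job is handed in when it is done.

Besides the shell and the picture viewer there is one more tool, called after "Call:" as a command line: name --argument value ..., lists and objects as JSON in quotes. move_arm: Moves the arm, as the interface text tells. Its arguments: {"type":"object","properties":{"increments":{"type":"array"}},"required":["increments"]}

```bash
ls; mkdir -p pics; cat > h.py <<'E'
import numpy as np, cv2
from rig import bot
def cam(name):
    m=bot.camera_model(name); K=np.array(m["intrinsics"])
    if name=="wrist":
        s=bot.read_state(); T=np.eye(4); T[:3,:3]=np.array(s["tcp_rot"]); T[:3,3]=s["position"]
        return K, T@np.array(m["tool_from_camera"])
    R,_=cv2.Rodrigues(np.array(m["rvec"],float)); W=np.eye(4); W[:3,:3]=R.T; W[:3,3]=-R.T@np.array(m["tvec"]).ravel()
    return K,W
def cloud(name,depth,W,K):
    v,u=np.indices(depth.shape); z=depth
    P=np.stack([(u-K[0,2])/K[0,0]*z,(v-K[1,2])/K[1,1]*z,z],-1)
    return P@W[:3,:3].T+W[:3,3]
def snap(name,fn=None):
    K,W=cam(name); im,d=bot.capture(name)
    if fn: cv2.imwrite("pics/"+fn,im[...,::-1])
    return im,d,cloud(name,d,W,K),W,K
def spots(label,name,W):
    return [(round(o["conf"],2),np.round((W[:3,:3]@np.array(o["at"])+W[:3,3])*1000,1).tolist()) for o in bot.spot_in(label,name)]
E
python3 - <<'E'
from h import *
s=bot.read_state(); print(s["time_s"],s["position"],np.round(s["tcp_rot"],3).tolist(),s["opening"])
for n in ["top","scene"]:
    im,d,P,W,K=snap(n,n+"0.png"); print(n,np.round(W,3).tolist())
    for l in ["jar","lid","mould","seal1_center","ink_bottle","cup","bowl"]: print(l,spots(l,n,W))
E
```

```text
pics
0.0 [ 0.22287489 -0.58312989  0.22160945] [[0.934, 0.357, -0.0], [0.357, -0.934, 0.002], [0.0, -0.002, -1.0]] 1.0036538229930319
top [[-0.015, -0.985, 0.172, 0.429], [-1.0, 0.013, -0.011, -0.027], [0.009, -0.172, -0.985, 0.978], [0.0, 0.0, 0.0, 1.0]]
jar [(0.88, [558.3, 206.1, 90.2]), (0.66, [762.2, -145.5, 18.6])]
lid [(0.72, [443.5, -8.0, 24.8])]
mould [(0.62, [567.0, -253.8, 20.0])]
seal1_center []
ink_bottle [(0.73, [747.3, 58.4, 68.8]), (0.16, [440.8, -12.9, 20.6])]
cup [(0.59, [561.8, 207.3, 90.2]), (0.58, [383.0, -160.9, 25.9])]
bowl [(0.64, [763.8, -145.7, 20.6])]
scene [[0.843, 0.444, -0.303, 0.821], [0.537, -0.707, 0.459, -0.391], [-0.011, -0.55, -0.835, 0.771], [0.0, 0.0, 0.0, 1.0]]
jar [(0.87, [581.6, 190.9, 76.5])]
lid [(0.9, [447.9, -16.3, 24.9])]
mould [(0.57, [574.4, -268.2, 19.9])]
seal1_center []
ink_bottle [(0.84, [762.2, 46.2, 62.8])]
cup [(0.67, [750.3, -131.4, 23.6]), (0.55, [376.5, -152.5, 51.5])]
bowl [(0.94, [748.2, -132.8, 21.6]), (0.32, [451.7, -14.6, 25.2])]
```

View pics/top0.png

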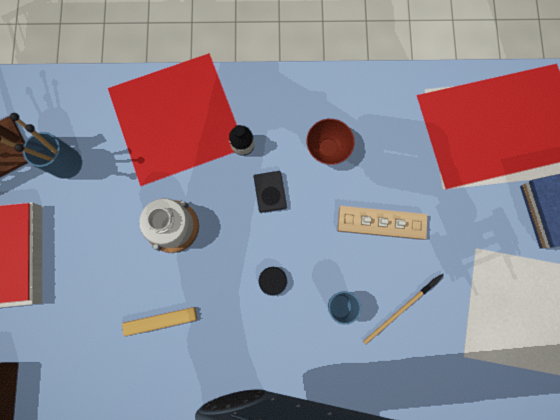

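```bash
python3 - <<'E'
from h import *
im,d,P,W,K=snap("top")
v=d>0
def r(m,t): 
    q=P[m&v]; print(t,len(q), np.round(1000*np.median(q,0),1) if len(q) else '')
# jar rim
z=P[...,2]
near=lambda x,y,R: (np.hypot(P[...,0]-x,P[...,1]-y)<R)&v
for nm,x,y,R,z0,z1 in [("jar",.56,.206,.045,.105,.125),("lid",.443,-.01,.05,.018,.03)]:
    m=near(x,y,R)&(z>z0)&(z<z1); q=P[m][:,:2].astype(np.float32)*1000
    (c,rad)=cv2.minEnclosingCircle(q); print(nm,len(q),c,rad,np.median(P[m][:,2]))
# mould top
m=near(.567,-.254,.14)&(z>.016)&(z<.0275); q=P[m][:,:2].astype(np.float32)*1000
print("mould",cv2.minAreaRect(q), len(q))
m=near(.567,-.254,.14)&(z>.033)&(z<.055)
n,l,st,c=cv2.connectedComponentsWithStats(m.astype(np.uint8))
for i in range(1,n):
    if st[i,4]>8: print(st[i],np.round(1000*P[l==i].mean(0),1),1000*P[l==i][:,2].max())
E
```

```text
jar 233 (567.3689575195312, 218.92422485351562) 27.701005935668945 0.1113003337516345
lid 662 (442.1725158691406, -7.70613956451416) 32.05112838745117 0.022964063916355304
mould ((568.362060546875, -255.28561401367188), (196.5597686767578, 56.83552551269531), 83.76039123535156) 1973
[364 217   7   6  32] [ 572.1 -216.6   39.2] 43.99586526979016
[381 219   7   5  32] [ 567.8 -254.4   39.2] 43.525562890532775
[398 221   8   5  33] [ 563.3 -292.5   39.1] 43.12506634961111
```

The top view shows the jar at (165,222), the lid at (273,281), and the mould at (383,222). Blanks stand in its middle three cavities, at (367,220), (384,222) and (401,224), and the two end cavities are empty. I'm moving above the mould.

Call:
move_arm --increments '[{"xyz": [40,-16.6,0],"roll": 0,"grip": 100},{"xyz": [40,-16.6,0],"roll": 0,"grip": 100},{"xyz": [40,-16.6,0],"roll": 0,"grip": 100},{"xyz": [40,-16.6,0],"roll": 0,"grip": 60},{"xyz": [40,-16.6,0],"roll": 0,"grip": 60}]'

```text
time_s: 1.27
position: [0.3753, -0.4393, 0.2227]
tcp_rot: [[0.934, 0.356, 0.0], [0.356, -0.934, -0.0], [0.0, 0.0, -1.0]]
force: [0.1, 0.1, 0.4]
opening: 0.921
grasp_force: 0.0
```

Call:
move_arm --increments '[{"xyz": [40,-16.6,0],"roll": 0,"grip": 60},{"xyz": [40,-16.6,0],"roll": 0,"grip": 60},{"xyz": [40,-16.6,0],"roll": 0,"grip": 60},{"xyz": [40,-16.6,0],"roll": 0,"grip": 60},{"xyz": [40,-16.6,0],"roll": 0,"grip": 60}]'

```text
time_s: 1.68
position: [0.5268, -0.2957, 0.2228]
tcp_rot: [[0.934, 0.357, 0.0], [0.357, -0.934, -0.0], [0.0, 0.0, -1.0]]
force: [0.2, -0.9, -0.1]
opening: 0.623
grasp_force: 0.0
```

Call:
move_arm --increments '[{"xyz": [40,-16.6,0],"roll": 0,"grip": 60},{"xyz": [0,0,0],"roll": -0.122,"grip": 60},{"xyz": [0,0,0],"roll": -0.122,"grip": 60},{"xyz": [0,0,0],"roll": -0.122,"grip": 60},{"xyz": [0,0,0],"roll": -0.122,"grip": 60}]'

```text
time_s: 2.1
position: [0.5562, -0.268, 0.2225]
tcp_rot: [[0.652, 0.758, -0.0], [0.758, -0.652, -0.0], [-0.0, -0.0, -1.0]]
force: [-0.2, 0.2, 0.3]
opening: 0.601
grasp_force: 0.0
```

Call:
move_arm --increments '[{"xyz": [0,0,0],"roll": -0.122,"grip": 60},{"xyz": [0,0,0],"roll": -0.122,"grip": 60},{"xyz": [0,0,0],"roll": -0.122,"grip": 60},{"xyz": [0,0,0],"roll": -0.122,"grip": 60},{"xyz": [0,0,0],"roll": -0.12,"grip": 60}]'

```text
time_s: 2.52
position: [0.5558, -0.2686, 0.2226]
tcp_rot: [[0.104, 0.995, 0.0], [0.995, -0.104, -0.0], [0.0, 0.0, -1.0]]
force: [0.1, 0.0, -0.3]
opening: 0.596
grasp_force: 0.0
```

```bash
cat >> h.py <<'E'
def tool(p):  # world point (mm) -> shift in tool axes
    s=bot.read_state(); return np.round(np.array(s["tcp_rot"]).T@(np.array(p)-np.array(s["position"])*1000),1)
def seals():
    im,d,P,W,K=snap("wrist","w_seals.png"); v=d>0; z=P[...,2]
    print(bot.read_state()["joint_positions"])
    m=v&(z>.016)&(z<.0275)&(np.hypot(P[...,0]-.568,P[...,1]+.255)<.13); q=P[m][:,:2].astype(np.float32)*1000
    print("mould",cv2.minAreaRect(q))
    m=v&(z>.034)&(z<.055)&(np.hypot(P[...,0]-.568,P[...,1]+.255)<.13)
    n,l,st,c=cv2.connectedComponentsWithStats(m.astype(np.uint8))
    for i in range(1,n):
        if st[i,4]>60: 
            q=P[l==i]*1000; print(st[i],np.round((q.max(0)+q.min(0))/2,1),q[:,2].max(), cv2.minAreaRect(q[:,:2].astype(np.float32)), tool([*((q.max(0)+q.min(0))/2)[:2],25]))
E
python3 -c "from h import *; seals()"
```

```text
[-3.61579888e+01  2.96250657e+01  8.32368383e+01 -8.05241342e-03
  6.71421096e+01 -3.04146348e+01]
mould ((570.7520141601562, -255.48538208007812), (196.74371337890625, 55.89106750488281), 83.47637939453125)
[286 132  11  15 164] [ 574.5 -217.3   38.3] 41.88849345149859 ((574.5580444335938, -217.26174926757812), (13.169791221618652, 9.559321403503418), 84.43313598632812) [ 53.   13.5 197.6]
[286 172  10  15 150] [ 570.4 -255.2   39.3] 42.20508954336505 ((570.4310302734375, -255.0657501220703), (14.017372131347656, 8.836678504943848), 84.33402252197266) [ 14.9  13.2 197.6]
[285 209  10  16 144] [ 565.9 -292.7   37.9] 41.3111641237805 ((565.843505859375, -292.6647033691406), (14.240575790405273, 9.048110008239746), 83.98866271972656) [-22.9  12.5 197.6]
```

View pics/w_seals.png

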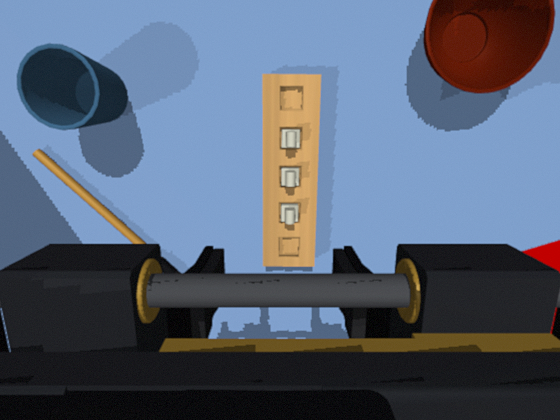

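The blanks are at (291,139), (291,177) and (289,213), with empty cavities at both ends. I'll fetch the one at y=-217 first.

Call:
move_arm --increments '[{"xyz": [27,6.7,0],"roll": 0,"grip": 40},{"xyz": [26,6.6,30],"roll": 0,"grip": 40},{"xyz": [0,0,40],"roll": 0,"grip": 40},{"xyz": [0,0,40],"roll": 0,"grip": 40},{"xyz": [0,0,40],"roll": 0,"grip": 40}]'

```text
time_s: 2.98
position: [0.5756, -0.2171, 0.0719]
tcp_rot: [[0.111, 0.994, 0.002], [0.994, -0.111, -0.001], [-0.001, 0.002, -1.0]]
force: [0.0, -0.2, -0.2]
opening: 0.417
grasp_force: 0.0
```

Call:
move_arm --increments '[{"xyz": [0,0,25],"roll": 0,"grip": 40},{"xyz": [0,0,15],"roll": 0,"grip": 40},{"xyz": [0,0,6.6],"roll": 0,"grip": 40},{"xyz": [0,0,0],"roll": 0,"grip": 40}]'

```text
time_s: 3.32
position: [0.5741, -0.2171, 0.0245]
tcp_rot: [[0.111, 0.994, -0.002], [0.994, -0.111, 0.001], [0.001, -0.003, -1.0]]
force: [-0.8, 0.1, 0.7]
opening: 0.4
grasp_force: 0.0
```

Call:
move_arm --increments '[{"xyz": [0,0,0],"roll": 0,"grip": 0},{"xyz": [0,0,0],"roll": 0,"grip": 0},{"xyz": [0,0,0],"roll": 0,"grip": 0},{"xyz": [0,0,0],"roll": 0,"grip": 0},{"xyz": [0,0,0],"roll": 0,"grip": 0}]'

```text
time_s: 3.73
position: [0.5749, -0.2177, 0.027]
tcp_rot: [[0.11, 0.994, 0.001], [0.994, -0.11, -0.001], [-0.001, 0.001, -1.0]]
force: [-1.3, -0.7, 2.3]
opening: 0.111
grasp_force: 30.5
```

Call:
move_arm --increments '[{"xyz": [0,0,-10],"roll": 0,"grip": 0},{"xyz": [0,0,-20],"roll": 0,"grip": 0},{"xyz": [0,0,-40],"roll": 0,"grip": 0},{"xyz": [0,0,-40],"roll": 0,"grip": 0},{"xyz": [0,0,-40],"roll": 0,"grip": 0}]'

```text
time_s: 4.15
position: [0.5744, -0.2172, 0.178]
tcp_rot: [[0.11, 0.994, -0.0], [0.994, -0.11, 0.0], [0.0, -0.0, -1.0]]
force: [0.2, -0.8, -0.1]
opening: 0.109
grasp_force: 30.0
```

Call:
move_arm --increments '[{"xyz": [20,-3,-30],"roll": 0,"grip": 0},{"xyz": [36,-5,-10],"roll": 0,"grip": 0},{"xyz": [40,-5.4,0],"roll": 0,"grip": 0},{"xyz": [40,-5.4,0],"roll": 0,"grip": 0},{"xyz": [40,-5.4,0],"roll": 0,"grip": 0}]'

```text
time_s: 4.57
position: [0.5699, -0.0384, 0.2176]
tcp_rot: [[0.111, 0.994, 0.002], [0.994, -0.111, -0.0], [-0.0, 0.002, -1.0]]
force: [0.5, 0.5, 0.0]
opening: 0.11
grasp_force: 30.0
```

Call:
move_arm --increments '[{"xyz": [40,-5.4,0],"roll": 0,"grip": 0},{"xyz": [40,-5.4,0],"roll": 0,"grip": 0},{"xyz": [40,-5.4,0],"roll": 0,"grip": 0},{"xyz": [20,-3,0],"roll": 0,"grip": 0},{"xyz": [0,0,0],"roll": 0,"grip": 0}]'

```text
time_s: 4.98
position: [0.5654, 0.1061, 0.2169]
tcp_rot: [[0.104, 0.995, 0.001], [0.995, -0.104, 0.002], [0.002, 0.001, -1.0]]
force: [0.4, -0.2, -0.8]
opening: 0.106
grasp_force: 30.0
```

```bash
cat >> h.py <<'E'
def circ(q):  # algebraic circle fit, mm
    A=np.c_[2*q,np.ones(len(q))]; s=np.linalg.lstsq(A,(q**2).sum(1),rcond=None)[0]; return s[:2],np.sqrt(s[2]+s[:2]@s[:2])
def jar(x=.567,y=.219,fn="w_jar.png"):
    im,d,P,W,K=snap("wrist",fn); z=P[...,2]; s=bot.read_state()
    print(s["time_s"],np.round(s["joint_positions"],1),s["opening"],s["grasp_force"])
    m=(d>0)&(np.hypot(P[...,0]-x,P[...,1]-y)<.05)&(z>.1115)&(z<.119); q=P[m][:,:2]*1000
    print(len(q),np.median(P[m][:,2]),cv2.minEnclosingCircle(q.astype(np.float32)),circ(q)); return im,d,P
E
python3 - <<'E'
from h import *
im,d,P=jar()
print(spots("jar","wrist",cam("wrist")[1]))
print(tool([567,219,140]))
E
```

```text
5.0333 [-0.7 26.8 89.8  0.  63.4  5.3] 0.10996733215692672 29.997028782963753
828 0.11416146168252081 ((569.3157348632812, 219.77854919433594), 26.085126876831055) (array([569.89996567, 218.94723909]), np.float64(22.400585595065802))
[(0.96, [571.6, 212.1, 87.3])]
[116.3 -11.8  76.6]
```

View pics/w_jar.png

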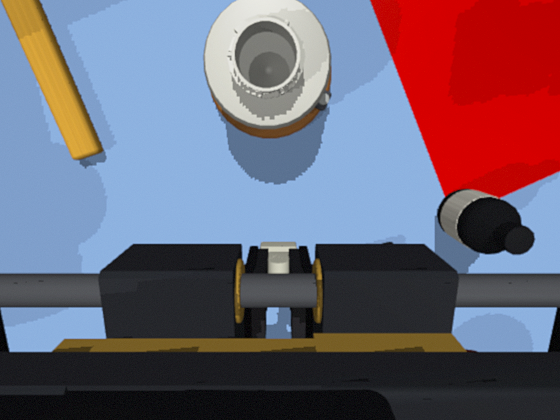

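The jar mouth at (267,55) measures (570,219), radius 22.4 mm at 114 mm height, which fits. The blank is held at (278,255), so I'll go over the mouth and release.

Call:
move_arm --increments '[{"xyz": [38,-2.6,0],"roll": 0,"grip": 0},{"xyz": [38,-2.6,0],"roll": 0,"grip": 0},{"xyz": [37,-2.6,20],"roll": 0,"grip": 0},{"xyz": [0,0,35],"roll": 0,"grip": 0},{"xyz": [0,0,15],"roll": 0,"grip": 0}]'

```text
time_s: 5.5
position: [0.5699, 0.2142, 0.1437]
tcp_rot: [[0.108, 0.994, -0.003], [0.994, -0.108, -0.001], [-0.001, -0.003, -1.0]]
force: [-0.1, -0.8, -0.9]
opening: 0.11
grasp_force: 30.0
```

Call:
move_arm --increments '[{"xyz": [0,0,15],"roll": 0,"grip": 0},{"xyz": [0,0,9],"roll": 0,"grip": 0},{"xyz": [0,0,0],"roll": 0,"grip": 0},{"xyz": [0,0,0],"roll": 0,"grip": 30},{"xyz": [0,0,0],"roll": 0,"grip": 30}]'

```text
time_s: 5.92
position: [0.5723, 0.2134, 0.1233]
tcp_rot: [[0.111, 0.994, 0.002], [0.994, -0.111, 0.0], [0.001, 0.002, -1.0]]
force: [-0.9, -0.1, 0.3]
opening: 0.186
grasp_force: 0.0
```

Call:
move_arm --increments '[{"xyz": [0,0,0],"roll": 0,"grip": 30},{"xyz": [0,0,0],"roll": 0,"grip": 30},{"xyz": [0,0,0],"roll": 0,"grip": 30},{"xyz": [0,0,-30],"roll": 0,"grip": 30},{"xyz": [0,0,-40],"roll": 0,"grip": 30}]'

```text
time_s: 6.33
position: [0.5681, 0.2135, 0.1895]
tcp_rot: [[0.11, 0.994, -0.009], [0.994, -0.11, -0.002], [-0.003, -0.009, -1.0]]
force: [1.1, 0.0, -0.3]
opening: 0.296
grasp_force: 0.0
```

Call:
move_arm --increments '[{"xyz": [-35,0,-25],"roll": 0,"grip": 40},{"xyz": [-35,0,0],"roll": 0,"grip": 40},{"xyz": [-35,0,0],"roll": 0,"grip": 40},{"xyz": [0,0,0],"roll": 0,"grip": 40}]'

```text
time_s: 6.67
position: [0.5594, 0.1059, 0.2177]
tcp_rot: [[0.114, 0.994, 0.001], [0.994, -0.114, -0.003], [-0.003, 0.001, -1.0]]
force: [-0.3, 0.5, -0.3]
opening: 0.388
grasp_force: 0.0
```

```bash
python3 - <<'E'
from h import *
im,d,P=jar(.5699,.219,"w_jar2.png")
m=(np.hypot(P[...,0]-.57,P[...,1]-.219)<.02)
print(np.percentile(P[m][:,2],[1,20,50,80,99]))
r,c=np.where(np.hypot(P[...,0]-.57,P[...,1]-.219)<.06); cr=im[r.min():r.max(),c.min():c.max()]
cv2.imwrite("pics/jarcrop.png",cv2.resize(cr[...,::-1],None,fx=3,fy=3))
E
```

```text
6.7167 [-0.3 26.3 90.5 -0.  63.1  6.3] 0.4000486266180825 0.0
842 0.11417643749754858 ((569.6646728515625, 218.90760803222656), 26.789676666259766) (array([569.88847819, 218.91752831]), np.float64(22.428154819608476))
[0.01872297 0.02358061 0.03024412 0.03746019 0.04463988]
```

View pics/jarcrop.png

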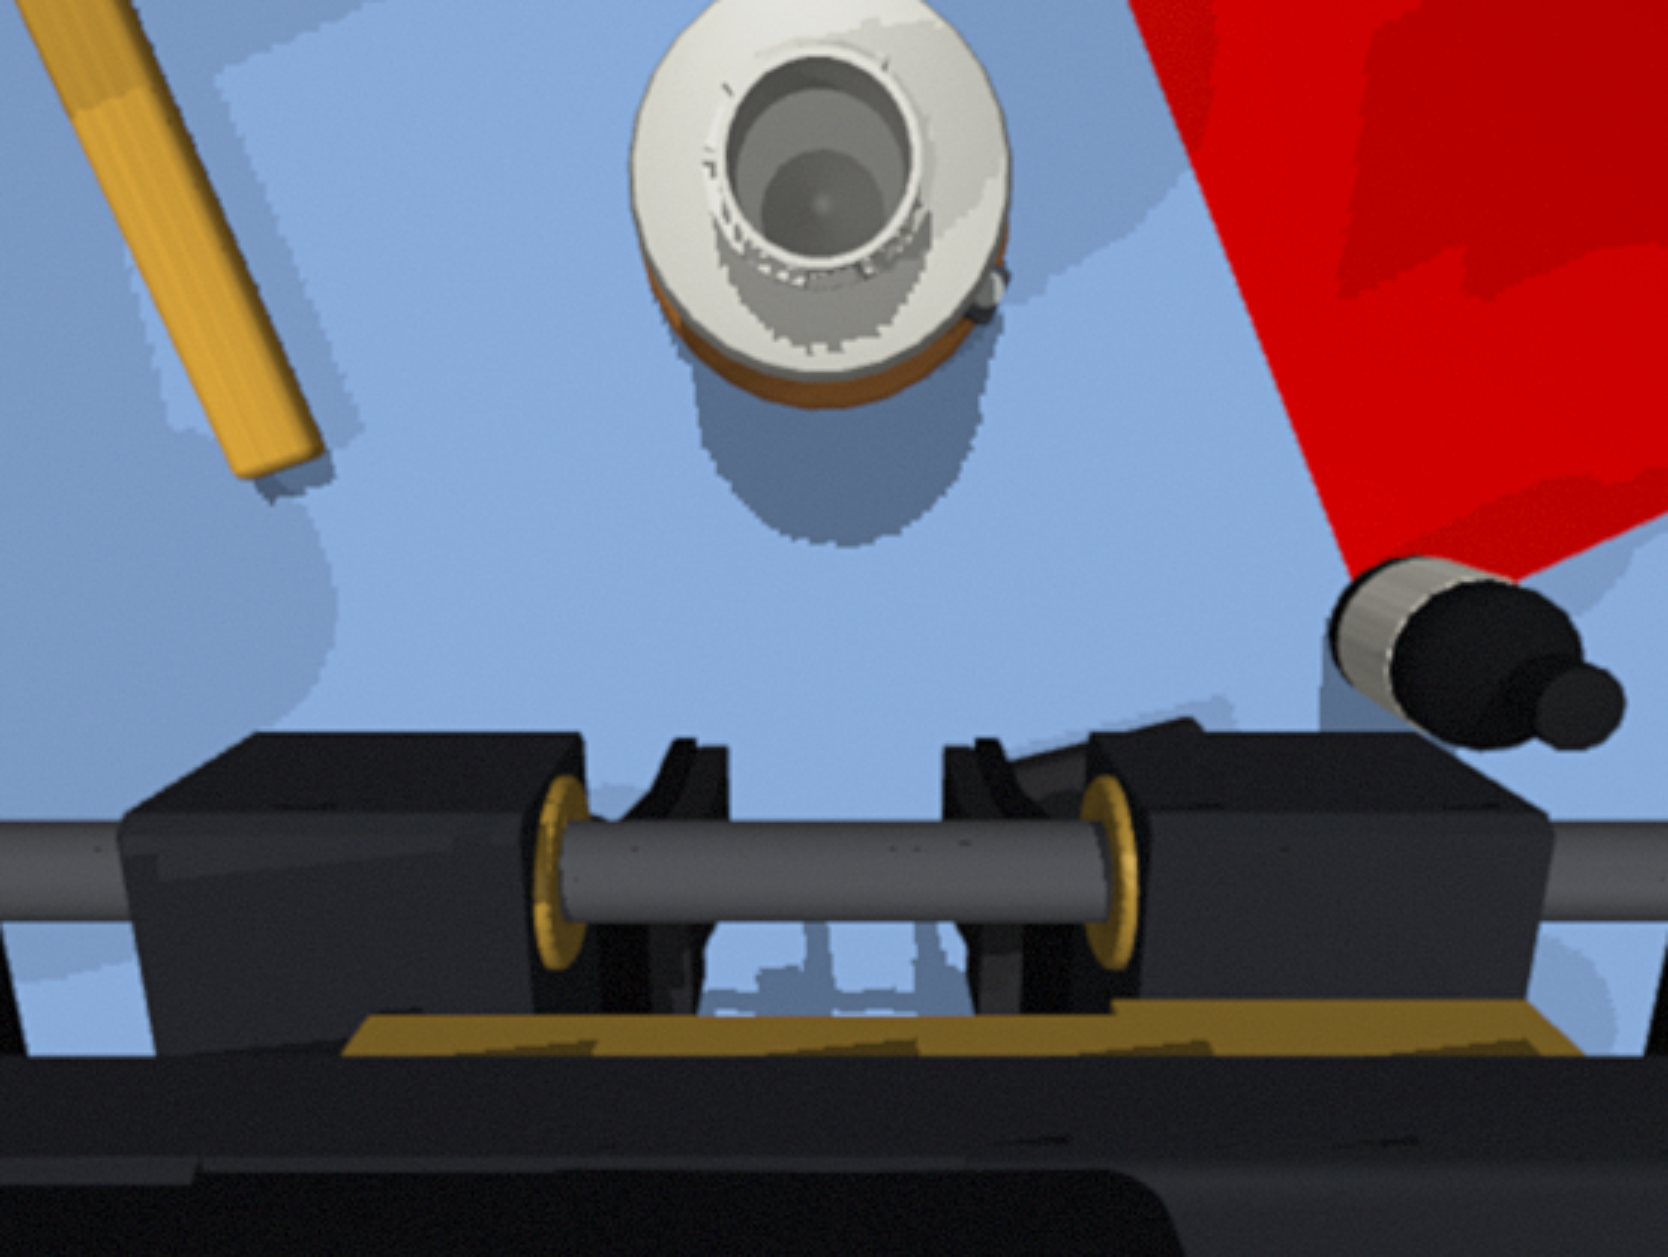

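The mouth at about (820,160) in this crop is clear, with nothing around the jar, so the blank is inside and beside the cone. Next is the second blank.

Call:
move_arm --increments '[{"xyz": [-25,3.6,0],"roll": 0,"grip": 40},{"xyz": [-40,5.7,0],"roll": 0,"grip": 40},{"xyz": [-40,5.7,0],"roll": 0,"grip": 40},{"xyz": [-40,5.7,0],"roll": 0,"grip": 40},{"xyz": [-40,5.7,0],"roll": 0,"grip": 40}]'

```text
time_s: 7.13
position: [0.5658, -0.0762, 0.2165]
tcp_rot: [[0.108, 0.994, 0.001], [0.994, -0.108, 0.001], [0.001, 0.001, -1.0]]
force: [0.5, 0.8, 0.2]
opening: 0.403
grasp_force: 0.0
```

Call:
move_arm --increments '[{"xyz": [-40,5.7,0],"roll": 0,"grip": 40},{"xyz": [-40,5.7,0],"roll": 0,"grip": 40},{"xyz": [-40,5.7,30],"roll": 0,"grip": 40},{"xyz": [-30,4.3,30],"roll": 0,"grip": 40},{"xyz": [-22,3.2,40],"roll": 0,"grip": 40}]'

```text
time_s: 7.55
position: [0.5735, -0.2434, 0.127]
tcp_rot: [[0.111, 0.994, 0.007], [0.994, -0.111, -0.004], [-0.004, 0.007, -1.0]]
force: [0.5, -0.9, -0.3]
opening: 0.4
grasp_force: 0.0
```

Call:
move_arm --increments '[{"xyz": [0,0,20],"roll": 0,"grip": 40},{"xyz": [0,0,20],"roll": 0,"grip": 40},{"xyz": [0,0,0],"roll": 0,"grip": 40}]'

```text
time_s: 7.8
position: [0.5685, -0.2379, 0.0813]
tcp_rot: [[0.11, 0.994, -0.007], [0.994, -0.11, 0.005], [0.005, -0.008, -1.0]]
force: [-1.1, 0.4, -1.2]
opening: 0.399
grasp_force: 0.0
```

```bash
python3 -c "
from h import *
s=bot.read_state();print(s['position'],s['joint_positions']); print(tool([570.4,-255.2,26]))"
```

```text
[ 0.56848762 -0.23787685  0.08125482] [-3.30972416e+01  4.01348612e+01  8.93264502e+01  3.59640715e-02
  5.10585847e+01 -2.67951052e+01]
[-17.3   4.2  55.1]
```

Call:
move_arm --increments '[{"xyz": [-9,1.5,0],"roll": 0,"grip": 40},{"xyz": [-8.5,1,0],"roll": 0,"grip": 40},{"xyz": [0,0,0],"roll": 0,"grip": 40},{"xyz": [0,0,0],"roll": 0,"grip": 40}]'

```text
time_s: 8.13
position: [0.5727, -0.2589, 0.0877]
tcp_rot: [[0.11, 0.994, 0.003], [0.994, -0.11, -0.002], [-0.002, 0.004, -1.0]]
force: [-1.0, 0.3, 0.2]
opening: 0.399
grasp_force: 0.0
```

```bash
python3 -c "
from h import *
s=bot.read_state();print(s['position']); print(tool([570.4,-255.2,26])); bot.capture('top');s=bot.read_state();print(s['position']); print(tool([570.4,-255.2,26]))"
```

```text
[ 0.57273316 -0.25886214  0.08771972]
[ 3.5 -2.9 61.7]
[ 0.57231763 -0.25825193  0.08746951]
[ 2.9 -2.4 61.5]
```

Call:
move_arm --increments '[{"xyz": [2.8,-2.2,15],"roll": 0,"grip": 40},{"xyz": [0,0,20],"roll": 0,"grip": 40},{"xyz": [0,0,15],"roll": 0,"grip": 40},{"xyz": [0,0,8],"roll": 0,"grip": 40},{"xyz": [0,0,2.5],"roll": 0,"grip": 40}]'

```text
time_s: 8.6
position: [0.569, -0.2539, 0.0246]
tcp_rot: [[0.11, 0.994, -0.001], [0.994, -0.11, 0.001], [0.001, -0.002, -1.0]]
force: [-0.6, -0.3, -0.1]
opening: 0.402
grasp_force: 0.0
```

Call:
move_arm --increments '[{"xyz": [0,0,0],"roll": 0,"grip": 40},{"xyz": [0,0,0],"roll": 0,"grip": 40},{"xyz": [0,0,0],"roll": 0,"grip": 40}]'

```text
time_s: 8.85
position: [0.5703, -0.255, 0.0264]
tcp_rot: [[0.11, 0.994, 0.002], [0.994, -0.11, -0.001], [-0.001, 0.002, -1.0]]
force: [-0.2, -0.3, 0.3]
opening: 0.4
grasp_force: 0.0
```

Call:
move_arm --increments '[{"xyz": [0,0,0],"roll": 0,"grip": 0},{"xyz": [0,0,0],"roll": 0,"grip": 0},{"xyz": [0,0,0],"roll": 0,"grip": 0},{"xyz": [0,0,0],"roll": 0,"grip": 0},{"xyz": [0,0,0],"roll": 0,"grip": 0}]'

```text
time_s: 9.27
position: [0.5695, -0.2546, 0.0255]
tcp_rot: [[0.11, 0.994, 0.0], [0.994, -0.11, -0.0], [-0.0, 0.0, -1.0]]
force: [1.3, 0.2, 1.7]
opening: 0.111
grasp_force: 30.5
```

Call:
move_arm --increments '[{"xyz": [0,0,-10],"roll": 0,"grip": 0},{"xyz": [0,0,-25],"roll": 0,"grip": 0},{"xyz": [0,0,-40],"roll": 0,"grip": 0},{"xyz": [0,0,-40],"roll": 0,"grip": 0},{"xyz": [15,-1.6,-30],"roll": 0,"grip": 0}]'

```text
time_s: 9.68
position: [0.5709, -0.2425, 0.1742]
tcp_rot: [[0.112, 0.994, 0.004], [0.994, -0.112, -0.004], [-0.004, 0.005, -1.0]]
force: [1.1, 0.3, -0.5]
opening: 0.111
grasp_force: 30.1
```

Call:
move_arm --increments '[{"xyz": [30,-3.3,0],"roll": 0,"grip": 0},{"xyz": [30,-3.3,0],"roll": 0,"grip": 0},{"xyz": [30,-3.3,0],"roll": 0,"grip": 0},{"xyz": [30,-3.3,0],"roll": 0,"grip": 0},{"xyz": [30,-3.3,0],"roll": 0,"grip": 0}]'

```text
time_s: 10.1
position: [0.5694, -0.0873, 0.1713]
tcp_rot: [[0.11, 0.994, 0.001], [0.994, -0.11, -0.0], [-0.0, 0.001, -1.0]]
force: [-0.4, 0.0, -0.7]
opening: 0.111
grasp_force: 30.1
```

Call:
move_arm --increments '[{"xyz": [30,-3.3,0],"roll": 0,"grip": 0},{"xyz": [30,-3.3,0],"roll": 0,"grip": 0},{"xyz": [30,-3.3,0],"roll": 0,"grip": 0},{"xyz": [30,-3.3,0],"roll": 0,"grip": 0},{"xyz": [30,-3.3,0],"roll": 0,"grip": 0}]'

```text
time_s: 10.52
position: [0.5694, 0.0638, 0.1711]
tcp_rot: [[0.11, 0.994, 0.001], [0.994, -0.11, -0.0], [0.0, 0.001, -1.0]]
force: [0.4, -0.5, -0.5]
opening: 0.11
grasp_force: 30.1
```

Call:
move_arm --increments '[{"xyz": [30,-3.3,0],"roll": 0,"grip": 0},{"xyz": [30,-3.3,0],"roll": 0,"grip": 0},{"xyz": [30,-3.3,0],"roll": 0,"grip": 0},{"xyz": [30,-3.3,0],"roll": 0,"grip": 0},{"xyz": [25,-2.7,0],"roll": 0,"grip": 0}]'

```text
time_s: 10.93
position: [0.5694, 0.2103, 0.1711]
tcp_rot: [[0.109, 0.994, 0.0], [0.994, -0.109, 0.0], [0.001, 0.0, -1.0]]
force: [0.4, -0.2, 0.7]
opening: 0.109
grasp_force: 30.1
```

Call:
move_arm --increments '[{"xyz": [11,-1.2,0],"roll": 0,"grip": 0},{"xyz": [0,0,0],"roll": 0,"grip": 0},{"xyz": [0,0,0],"roll": 0,"grip": 0},{"xyz": [0,0,0],"roll": 0,"grip": 0},{"xyz": [0,0,0],"roll": 0,"grip": 0}]'

```text
time_s: 11.35
position: [0.5699, 0.2176, 0.1704]
tcp_rot: [[0.112, 0.994, -0.0], [0.994, -0.112, -0.001], [-0.001, -0.0, -1.0]]
force: [-0.0, 0.2, -0.6]
opening: 0.113
grasp_force: 30.1
```

```bash
python3 -c "
from h import *
s=bot.read_state();print(s['position'],s['opening'],s['joint_positions']); print(tool([569.9,219,122]))"
```

```text
[0.56993678 0.21755708 0.17037987] 0.11266298207202091 [ 1.04225878e+01  3.26045678e+01  8.71991152e+01 -2.98344183e-02
  6.02200110e+01  1.68474018e+01]
[ 1.5 -0.2 48.4]
```

Call:
move_arm --increments '[{"xyz": [1.4,0,20],"roll": 0,"grip": 0},{"xyz": [0,0,20],"roll": 0,"grip": 0},{"xyz": [0,0,8],"roll": 0,"grip": 0},{"xyz": [0,0,0],"roll": 0,"grip": 0},{"xyz": [0,0,0],"roll": 0,"grip": 0}]'

```text
time_s: 11.77
position: [0.57, 0.2198, 0.1221]
tcp_rot: [[0.111, 0.994, -0.001], [0.994, -0.111, -0.0], [-0.0, -0.001, -1.0]]
force: [-0.5, 0.7, -0.1]
opening: 0.111
grasp_force: 30.1
```

Call:
move_arm --increments '[{"xyz": [0,0,0],"roll": 0,"grip": 35},{"xyz": [0,0,0],"roll": 0,"grip": 35},{"xyz": [0,0,0],"roll": 0,"grip": 35},{"xyz": [0,0,0],"roll": 0,"grip": 35},{"xyz": [0,0,-20],"roll": 0,"grip": 40}]'

```text
time_s: 12.18
position: [0.5674, 0.2201, 0.1396]
tcp_rot: [[0.11, 0.994, -0.007], [0.994, -0.11, -0.001], [-0.002, -0.007, -1.0]]
force: [-0.7, -0.5, -0.0]
opening: 0.353
grasp_force: 0.0
```

Call:
move_arm --increments '[{"xyz": [0,0,-25],"roll": 0,"grip": 40},{"xyz": [-15,1.6,0],"roll": 0,"grip": 40},{"xyz": [-30,3.1,0],"roll": 0,"grip": 40},{"xyz": [-30,3.1,0],"roll": 0,"grip": 40},{"xyz": [-30,3.1,0],"roll": 0,"grip": 40}]'

```text
time_s: 12.6
position: [0.569, 0.114, 0.1676]
tcp_rot: [[0.108, 0.994, 0.001], [0.994, -0.108, -0.0], [-0.0, 0.001, -1.0]]
force: [-0.1, -0.1, -0.6]
opening: 0.398
grasp_force: 0.0
```

Call:
move_arm --increments '[{"xyz": [-30,3.1,0],"roll": 0,"grip": 40},{"xyz": [-30,3.1,0],"roll": 0,"grip": 40},{"xyz": [-30,3.1,0],"roll": 0,"grip": 40},{"xyz": [-30,3.1,0],"roll": 0,"grip": 40},{"xyz": [-30,3.1,0],"roll": 0,"grip": 40}]'

```text
time_s: 13.02
position: [0.5678, -0.0375, 0.1674]
tcp_rot: [[0.11, 0.994, 0.0], [0.994, -0.11, -0.0], [-0.0, 0.0, -1.0]]
force: [0.5, 0.3, 0.4]
opening: 0.398
grasp_force: 0.0
```

Call:
move_arm --increments '[{"xyz": [-30,3.1,0],"roll": 0,"grip": 40},{"xyz": [-30,3.1,0],"roll": 0,"grip": 40},{"xyz": [-30,3.1,0],"roll": 0,"grip": 40},{"xyz": [-30,3.1,0],"roll": 0,"grip": 40},{"xyz": [-30,3.1,0],"roll": 0,"grip": 40}]'

```text
time_s: 13.43
position: [0.5666, -0.1883, 0.1673]
tcp_rot: [[0.11, 0.994, 0.0], [0.994, -0.11, -0.0], [-0.0, 0.0, -1.0]]
force: [0.5, 0.7, 0.5]
opening: 0.401
grasp_force: 0.0
```

Call:
move_arm --increments '[{"xyz": [-30,3.1,0],"roll": 0,"grip": 40},{"xyz": [-30,3.1,0],"roll": 0,"grip": 40},{"xyz": [-14,1.5,0],"roll": 0,"grip": 40},{"xyz": [0,0,20],"roll": 0,"grip": 40},{"xyz": [0,0,30],"roll": 0,"grip": 40}]'

```text
time_s: 13.85
position: [0.5688, -0.2638, 0.1199]
tcp_rot: [[0.112, 0.994, 0.007], [0.994, -0.112, -0.005], [-0.004, 0.008, -1.0]]
force: [-0.1, 0.4, -0.0]
opening: 0.404
grasp_force: 0.0
```

Call:
move_arm --increments '[{"xyz": [0,0,30],"roll": 0,"grip": 40},{"xyz": [0,0,0],"roll": 0,"grip": 40},{"xyz": [0,0,0],"roll": 0,"grip": 40},{"xyz": [0,0,0],"roll": 0,"grip": 40},{"xyz": [0,0,0],"roll": 0,"grip": 40}]'

```text
time_s: 14.27
position: [0.5681, -0.2615, 0.0894]
tcp_rot: [[0.109, 0.994, 0.003], [0.994, -0.109, -0.002], [-0.002, 0.003, -1.0]]
force: [0.2, -0.3, -0.4]
opening: 0.396
grasp_force: 0.0
```

```bash
python3 -c "
from h import *
im,d,P,W,K=snap('wrist','w_s3.png')
s=bot.read_state();print(s['position'],s['opening']); print(tool([565.9,-292.7,26]))"
```

```text
[ 0.56804761 -0.26153449  0.08953378] 0.40191202633559037
[-31.1   1.   63.6]
```

View pics/w_s3.png

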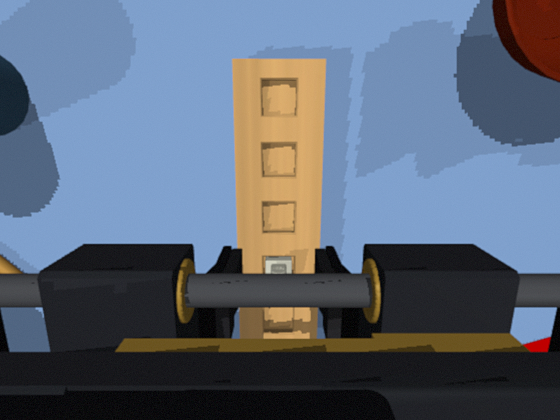

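The three upper cavities (278,97–215) are empty, and the last blank stands at (278,266). I'm 31 mm short, so I'll correct and pick it up.

Call:
move_arm --increments '[{"xyz": [-16,0.5,0],"roll": 0,"grip": 40},{"xyz": [-15,0.5,0],"roll": 0,"grip": 40},{"xyz": [0,0,20],"roll": 0,"grip": 40},{"xyz": [0,0,20],"roll": 0,"grip": 40},{"xyz": [0,0,0],"roll": 0,"grip": 40}]'

```text
time_s: 14.73
position: [0.5623, -0.2928, 0.0447]
tcp_rot: [[0.111, 0.994, -0.004], [0.994, -0.111, 0.003], [0.002, -0.004, -1.0]]
force: [-0.7, 1.3, 0.1]
opening: 0.4
grasp_force: 0.0
```

Call:
move_arm --increments '[{"xyz": [0,0,0],"roll": 0,"grip": 40},{"xyz": [0,0,0],"roll": 0,"grip": 40},{"xyz": [0,0,0],"roll": 0,"grip": 40}]'

```text
time_s: 14.98
position: [0.5651, -0.2929, 0.0486]
tcp_rot: [[0.11, 0.994, 0.002], [0.994, -0.11, -0.002], [-0.001, 0.002, -1.0]]
force: [-0.2, -0.4, -0.2]
opening: 0.397
grasp_force: 0.0
```

Call:
move_arm --increments '[{"xyz": [0,0.8,12],"roll": 0,"grip": 40},{"xyz": [0,0,8],"roll": 0,"grip": 40},{"xyz": [0,0,2.5],"roll": 0,"grip": 40},{"xyz": [0,0,0],"roll": 0,"grip": 40},{"xyz": [0,0,0],"roll": 0,"grip": 0}]'

```text
time_s: 15.4
position: [0.5648, -0.2916, 0.0243]
tcp_rot: [[0.11, 0.994, -0.001], [0.994, -0.11, 0.001], [0.001, -0.001, -1.0]]
force: [0.6, -0.3, 0.2]
opening: 0.372
grasp_force: 0.0
```

Call:
move_arm --increments '[{"xyz": [0,0,0],"roll": 0,"grip": 0},{"xyz": [0,0,0],"roll": 0,"grip": 0},{"xyz": [0,0,0],"roll": 0,"grip": 0},{"xyz": [0,0,0],"roll": 0,"grip": 0}]'

```text
time_s: 15.73
position: [0.5655, -0.2923, 0.0255]
tcp_rot: [[0.11, 0.994, 0.001], [0.994, -0.11, -0.001], [-0.001, 0.001, -1.0]]
force: [0.8, -0.3, 3.7]
opening: 0.114
grasp_force: 30.7
```

Call:
move_arm --increments '[{"xyz": [0,0,-10],"roll": 0,"grip": 0},{"xyz": [0,0,-25],"roll": 0,"grip": 0},{"xyz": [0,0,-40],"roll": 0,"grip": 0},{"xyz": [0,0,-40],"roll": 0,"grip": 0},{"xyz": [15,-1.6,-30],"roll": 0,"grip": 0}]'

```text
time_s: 16.15
position: [0.5663, -0.28, 0.1737]
tcp_rot: [[0.112, 0.994, 0.004], [0.994, -0.112, -0.005], [-0.004, 0.005, -1.0]]
force: [1.4, 1.0, 0.1]
opening: 0.114
grasp_force: 30.2
```

Call:
move_arm --increments '[{"xyz": [30,-3.1,0],"roll": 0,"grip": 0},{"xyz": [30,-3.1,0],"roll": 0,"grip": 0},{"xyz": [30,-3.1,0],"roll": 0,"grip": 0},{"xyz": [30,-3.1,0],"roll": 0,"grip": 0},{"xyz": [30,-3.1,0],"roll": 0,"grip": 0}]'

```text
time_s: 16.57
position: [0.5659, -0.1247, 0.1707]
tcp_rot: [[0.11, 0.994, 0.001], [0.994, -0.11, -0.0], [-0.0, 0.001, -1.0]]
force: [0.9, -0.8, 1.2]
opening: 0.112
grasp_force: 30.2
```

Call:
move_arm --increments '[{"xyz": [30,-3.1,0],"roll": 0,"grip": 0},{"xyz": [30,-3.1,0],"roll": 0,"grip": 0},{"xyz": [30,-3.1,0],"roll": 0,"grip": 0},{"xyz": [30,-3.1,0],"roll": 0,"grip": 0},{"xyz": [30,-3.1,0],"roll": 0,"grip": 0}]'

```text
time_s: 16.98
position: [0.5669, 0.0262, 0.1706]
tcp_rot: [[0.11, 0.994, 0.0], [0.994, -0.11, -0.0], [0.0, 0.0, -1.0]]
force: [0.5, 0.3, -0.7]
opening: 0.11
grasp_force: 30.2
```

Call:
move_arm --increments '[{"xyz": [30,-3.1,0],"roll": 0,"grip": 0},{"xyz": [30,-3.1,0],"roll": 0,"grip": 0},{"xyz": [30,-3.1,0],"roll": 0,"grip": 0},{"xyz": [30,-3.1,0],"roll": 0,"grip": 0},{"xyz": [30,-3.1,0],"roll": 0,"grip": 0}]'

```text
time_s: 17.4
position: [0.5679, 0.177, 0.1706]
tcp_rot: [[0.11, 0.994, 0.0], [0.994, -0.11, 0.0], [0.0, 0.0, -1.0]]
force: [0.9, 0.9, -0.7]
opening: 0.112
grasp_force: 30.2
```

Call:
move_arm --increments '[{"xyz": [28,-2.9,0],"roll": 0,"grip": 0},{"xyz": [15,-1.5,0],"roll": 0,"grip": 0},{"xyz": [0,0,0],"roll": 0,"grip": 0},{"xyz": [0,0,0],"roll": 0,"grip": 0},{"xyz": [0,0,0],"roll": 0,"grip": 0}]'

```text
time_s: 17.82
position: [0.5686, 0.2176, 0.1699]
tcp_rot: [[0.11, 0.994, -0.0], [0.994, -0.11, -0.001], [-0.001, -0.0, -1.0]]
force: [0.3, -0.8, 0.3]
opening: 0.113
grasp_force: 30.2
```

```bash
python3 -c "
from h import *
bot.capture('top')
s=bot.read_state();print(s['position'],s['opening']); print(tool([569.9,219,122]))"
```

```text
[0.56863862 0.21732495 0.16988257] 0.11082186660151182
[ 1.8  1.1 47.9]
```

Call:
move_arm --increments '[{"xyz": [1.4,1,20],"roll": 0,"grip": 0},{"xyz": [0,0,20],"roll": 0,"grip": 0},{"xyz": [0,0,7],"roll": 0,"grip": 0},{"xyz": [0,0,0],"roll": 0,"grip": 0},{"xyz": [0,0,0],"roll": 0,"grip": 35}]'

```text
time_s: 18.28
position: [0.5699, 0.2191, 0.1228]
tcp_rot: [[0.111, 0.994, -0.001], [0.994, -0.111, -0.0], [-0.0, -0.001, -1.0]]
force: [0.1, -0.6, 0.1]
opening: 0.137
grasp_force: 0.0
```

Call:
move_arm --increments '[{"xyz": [0,0,0],"roll": 0,"grip": 35},{"xyz": [0,0,0],"roll": 0,"grip": 35},{"xyz": [0,0,0],"roll": 0,"grip": 35},{"xyz": [0,0,-20],"roll": 0,"grip": 35},{"xyz": [0,0,-35],"roll": 0,"grip": 100}]'

```text
time_s: 18.7
position: [0.5669, 0.2194, 0.1752]
tcp_rot: [[0.11, 0.994, -0.009], [0.994, -0.11, -0.002], [-0.003, -0.008, -1.0]]
force: [-0.4, 1.5, 0.2]
opening: 0.365
grasp_force: 0.0
```

Call:
move_arm --increments '[{"xyz": [-15,0,-35],"roll": 0,"grip": 100},{"xyz": [-30,-2,-15],"roll": 0,"grip": 100},{"xyz": [-30,-5,0],"roll": 0,"grip": 100},{"xyz": [-15,-3,0],"roll": 0,"grip": 100},{"xyz": [0,0,0],"roll": 0,"grip": 100}]'

```text
time_s: 19.12
position: [0.5493, 0.1291, 0.2291]
tcp_rot: [[0.112, 0.994, 0.001], [0.994, -0.112, -0.001], [-0.001, 0.001, -1.0]]
force: [-0.5, 0.1, -0.5]
opening: 0.718
grasp_force: 0.0
```

```bash
python3 - <<'E'
from h import *
im,d,P=jar(.5699,.219,"w_jar3.png")
cv2.imwrite("pics/jar3.png",cv2.resize(im[:220,140:420,::-1],None,fx=2.5,fy=2.5))
m=(d>0)&(np.hypot(P[...,0]-.57,P[...,1]-.219)<.019)
print(np.percentile(P[m][:,2],[1,20,50,80,99]))
print(bot.read_state()["position"],tool([445,-95,200]))
im,d,P,W,K=snap("top","top1.png"); z=P[...,2]
m=(d>0)&(np.hypot(P[...,0]-.442,P[...,1]+.008)<.1)&(z>.019)&(z<.03)
print(cv2.minEnclosingCircle(P[m][:,:2].astype(np.float32)*1000), spots("lid","top",W))
E
```

```text
19.1667 [ 2.  25.1 90.5  0.  64.3  8.5] 0.7614171314587098 0.0
671 0.11412150120185993 ((570.3707885742188, 219.230712890625), 26.163740158081055) (array([569.83632322, 219.00292238]), np.float64(22.41995768605236))
[0.01969075 0.02462753 0.0335315  0.0435207  0.04913681]
[0.54986919 0.13063176 0.22882372] [-236.   -78.9   28.6]
((442.4324035644531, -7.350703239440918), 31.831954956054688) [(0.81, [443.6, -3.8, 24.5])]
```

View pics/jar3.png

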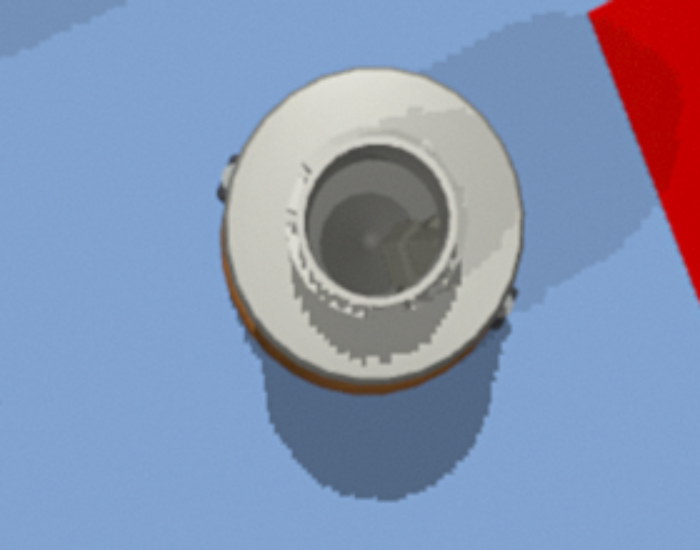

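The mouth shows a blank lying against the cone at about (420,235), with none outside. Now the lid.

Call:
move_arm --increments '[{"xyz": [-20,-7,3],"roll": 0,"grip": 100},{"xyz": [-30,-10,4],"roll": 0,"grip": 100},{"xyz": [-30,-10,4],"roll": 0,"grip": 100},{"xyz": [-30,-10,4],"roll": 0,"grip": 100},{"xyz": [-30,-10,4],"roll": 0,"grip": 100}]'

```text
time_s: 19.68
position: [0.488, -0.0022, 0.2086]
tcp_rot: [[0.107, 0.994, 0.001], [0.994, -0.107, 0.0], [0.0, 0.001, -1.0]]
force: [1.1, -0.1, 1.2]
opening: 0.999
grasp_force: 0.0
```

Call:
move_arm --increments '[{"xyz": [-30,-10,4],"roll": 0,"grip": 100},{"xyz": [-30,-10,4],"roll": 0,"grip": 100},{"xyz": [-25,-8,2],"roll": 0,"grip": 100},{"xyz": [-11,-4,0],"roll": 0,"grip": 100},{"xyz": [0,0,0],"roll": 0,"grip": 100}]'

```text
time_s: 20.1
position: [0.4456, -0.0955, 0.1986]
tcp_rot: [[0.112, 0.994, -0.0], [0.994, -0.112, -0.0], [-0.0, -0.0, -1.0]]
force: [0.3, -0.1, 1.0]
opening: 0.999
grasp_force: 0.0
```

```bash
cat >> h.py <<'E'
def lid(x=.442,y=-.0075,fn="w_lid.png"):
    im,d,P,W,K=snap("wrist",fn); z=P[...,2]; s=bot.read_state()
    print(s["time_s"],np.round(s["position"],4),np.round(s["joint_positions"],1),s["opening"])
    m=(d>0)&(np.hypot(P[...,0]-x,P[...,1]-y)<.06)&(z>.018)&(z<.03); q=P[m][:,:2]*1000
    c,r=cv2.minEnclosingCircle(q.astype(np.float32)); print(len(q),np.median(P[m][:,2]),c,r,spots("lid","wrist",W),tool([*c,3]))
E
python3 -c "from h import *; bot.capture('top'); lid()"
```

```text
20.2 [ 0.4463 -0.0937  0.1988] [-26.   19.4 107.1   0.   53.5 -19.7] 1.0024696614765578
3973 0.022655090963033697 (444.3929443359375, -7.442220687866211) 32.15788269042969 [(0.71, [442.6, -8.8, 25.1])] [ 85.1 -11.4 195.9]
```

View pics/w_lid.png

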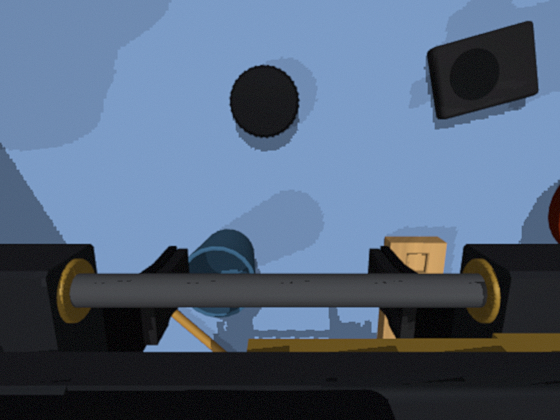

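The lid at (264,101) measures (444.4,-7.4), radius 32 and height 22.7, which matches. I'll approach in steps.

Call:
move_arm --increments '[{"xyz": [25,-3.4,0],"roll": 0,"grip": 100},{"xyz": [30,-4,20],"roll": 0,"grip": 100},{"xyz": [20,-2.6,30],"roll": 0,"grip": 100},{"xyz": [10,-1.4,30],"roll": 0,"grip": 100},{"xyz": [0,0,30],"roll": 0,"grip": 100}]'

```text
time_s: 20.67
position: [0.4438, -0.0049, 0.0882]
tcp_rot: [[0.105, 0.995, 0.002], [0.995, -0.105, 0.0], [0.0, 0.002, -1.0]]
force: [0.2, -0.4, -1.0]
opening: 1.0
grasp_force: 0.0
```

Call:
move_arm --increments '[{"xyz": [0,0,20],"roll": 0,"grip": 100},{"xyz": [0,0,10],"roll": 0,"grip": 100},{"xyz": [0,0,0],"roll": 0,"grip": 100},{"xyz": [0,0,0],"roll": 0,"grip": 100},{"xyz": [0,0,0],"roll": 0,"grip": 100}]'

```text
time_s: 21.08
position: [0.4444, -0.0079, 0.0593]
tcp_rot: [[0.108, 0.994, 0.001], [0.994, -0.108, -0.0], [-0.0, 0.001, -1.0]]
force: [-0.7, -0.1, 0.8]
opening: 1.002
grasp_force: 0.0
```

```bash
python3 -c "
from h import *
bot.capture('top')
print(bot.read_state()['position'],tool([444.4,-7.4,3.5]))"
```

```text
[ 0.44450545 -0.00813782  0.0596245 ] [ 0.7 -0.3 56.1]
```

Call:
move_arm --increments '[{"xyz": [0.5,-0.2,20],"roll": 0,"grip": 100},{"xyz": [0,0,20],"roll": 0,"grip": 100},{"xyz": [0,0,10],"roll": 0,"grip": 100},{"xyz": [0,0,5],"roll": 0,"grip": 100},{"xyz": [0,0,0],"roll": 0,"grip": 100}]'

```text
time_s: 21.55
position: [0.4437, -0.008, 0.0038]
tcp_rot: [[0.11, 0.994, 0.0], [0.994, -0.11, -0.0], [-0.0, 0.0, -1.0]]
force: [0.2, 0.1, -0.4]
opening: 1.0
grasp_force: 0.0
```

Call:
move_arm --increments '[{"xyz": [0,0,0],"roll": 0,"grip": 60},{"xyz": [0,0,0],"roll": 0,"grip": 60},{"xyz": [0,0,0],"roll": 0,"grip": 60},{"xyz": [0,0,0],"roll": 0,"grip": 60},{"xyz": [0,0,0],"roll": 0,"grip": 60}]'

```text
time_s: 21.97
position: [0.4437, -0.008, 0.0044]
tcp_rot: [[0.11, 0.994, 0.001], [0.994, -0.11, -0.0], [-0.0, 0.001, -1.0]]
force: [0.2, 0.1, 4.2]
opening: 0.718
grasp_force: 30.0
```

Call:
move_arm --increments '[{"xyz": [0,0,-10],"roll": 0,"grip": 40},{"xyz": [0,0,-25],"roll": 0,"grip": 40},{"xyz": [0,0,-35],"roll": 0,"grip": 40},{"xyz": [0,0,-35],"roll": 0,"grip": 40},{"xyz": [0,0,-35],"roll": 0,"grip": 40}]'

```text
time_s: 22.38
position: [0.4426, -0.0078, 0.1452]
tcp_rot: [[0.11, 0.994, -0.001], [0.994, -0.11, 0.0], [0.0, -0.001, -1.0]]
force: [0.5, -0.5, -0.5]
opening: 0.719
grasp_force: 30.0
```

Call:
move_arm --increments '[{"xyz": [15,6.3,-10],"roll": 0,"grip": 40},{"xyz": [25,10.5,0],"roll": 0,"grip": 40},{"xyz": [25,10.5,0],"roll": 0,"grip": 40},{"xyz": [25,10.5,0],"roll": 0,"grip": 40},{"xyz": [25,10.5,0],"roll": 0,"grip": 40}]'

```text
time_s: 22.8
position: [0.5041, 0.1021, 0.1542]
tcp_rot: [[0.11, 0.994, 0.0], [0.994, -0.11, -0.0], [-0.0, 0.0, -1.0]]
force: [-0.3, -0.4, -1.1]
opening: 0.718
grasp_force: 30.0
```

Call:
move_arm --increments '[{"xyz": [25,10.5,0],"roll": 0,"grip": 40},{"xyz": [25,10.5,0],"roll": 0,"grip": 40},{"xyz": [25,10.5,0],"roll": 0,"grip": 40},{"xyz": [25,10.5,0],"roll": 0,"grip": 40},{"xyz": [15,6.3,0],"roll": 0,"grip": 40}]'

```text
time_s: 23.22
position: [0.5656, 0.2125, 0.1538]
tcp_rot: [[0.109, 0.994, 0.001], [0.994, -0.109, 0.001], [0.001, 0.001, -1.0]]
force: [0.0, 0.3, 0.2]
opening: 0.719
grasp_force: 30.0
```

Call:
move_arm --increments '[{"xyz": [9,3.8,0],"roll": 0,"grip": 40},{"xyz": [0,0,0],"roll": 0,"grip": 40},{"xyz": [0,0,0],"roll": 0,"grip": 40},{"xyz": [0,0,0],"roll": 0,"grip": 40},{"xyz": [0,0,0],"roll": 0,"grip": 40}]'

```text
time_s: 23.63
position: [0.5686, 0.2174, 0.1537]
tcp_rot: [[0.111, 0.994, -0.001], [0.994, -0.111, -0.001], [-0.001, -0.001, -1.0]]
force: [-0.4, -0.1, -0.7]
opening: 0.718
grasp_force: 30.0
```

```bash
python3 - <<'E'
from h import *
for _ in range(2):
    im,d,P,W,K=snap('wrist','w_held.png')
    s=bot.read_state();print(np.round(s['position'],4),s['opening'],s['grasp_force'],np.round(s['joint_positions'],1)); print(tool([569.9,219,112]))
z=P[...,2]; p=np.array(s['position'])
m=(d>0)&(np.hypot(P[...,0]-p[0],P[...,1]-p[1])<.05)&(z>p[2]+.01)&(z<p[2]+.04)
print(m.sum(),[o['conf'] for o in bot.trace('lid','wrist')],spots('lid','wrist',W))
E
```

```text
[0.5689 0.2174 0.1538] 0.7197758238731851 30.000048503279686 [10.4 33.8 88.1 -0.  58.2 16.8]
[ 1.7  0.9 41.8]
[0.569  0.2176 0.1539] 0.7223134019221652 29.999928753823042 [10.4 33.8 88.1 -0.  58.2 16.8]
[ 1.5  0.7 41.9]
11706 [0.55] [(0.74, [568.0, 229.5, 171.0])]
```

View pics/w_held.png

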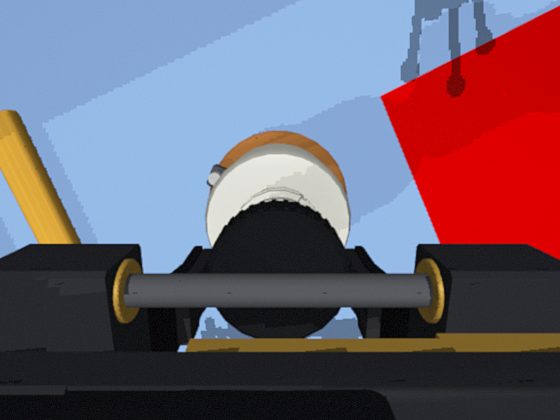

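```bash
cat >> h.py <<'E'
def heldlid():
    im,d,P,W,K=snap("wrist"); s=bot.read_state(); R=np.array(s["tcp_rot"]); Q=(P-np.array(s["position"]))@R*1000
    top=(d>0)&(np.abs(Q[...,0])<40)&(np.abs(Q[...,1])<29)&(Q[...,2]<-12)&(Q[...,2]>-28)&(im.sum(-1)<150)
    zt=np.median(Q[top][:,2]); t=top&(abs(Q[...,2]-zt)<2.5); q=Q[t]
    # front (tool +x) edge: for each y bin largest x
    e=[]
    for y in np.arange(-26,27,2):
        b=q[abs(q[:,1]-y)<1]
        if len(b)>3: e.append((b[:,0].max(),y,b[:,0].min()))
    e=np.array(e); print("top z(tool)",zt,"n",len(q))
    print("cx est",np.round(e[:,0]-np.sqrt(32**2-e[:,1]**2),1)); print("back", np.round(e[:,2]+np.sqrt(32**2-e[:,1]**2),1))
E
python3 -c "from h import *; heldlid()"
```

```text
top z(tool) -18.156374822010264 n 9625
cx est [-1.4 -1.1 -1.2 -0.6 -0.2 -1.1 -0.5 -0.   0.  -0.1 -0.2  0.   0.3  0.3
  0.3  0.4  0.4  0.9  1.   0.6  0.5  0.8  1.4  1.1  1.1  1.5  2. ]
back [4.8 4.1 3.3 3.9 3.4 3.  2.7 3.4 3.1 3.8 4.7 5.  5.4 5.2 5.3 4.9 4.6 3.6
 3.4 1.9 2.3 2.4 2.5 1.9 1.5 2.2 1.8]
```

Call:
move_arm --increments '[{"xyz": [1.4,0.7,10],"roll": 0,"grip": 40},{"xyz": [0,0,10],"roll": 0,"grip": 40},{"xyz": [0,0,8],"roll": 0,"grip": 40},{"xyz": [0,0,0],"roll": 0,"grip": 40},{"xyz": [0,0,0],"roll": 0,"grip": 40}]'

```text
time_s: 24.3
position: [0.5694, 0.2197, 0.1244]
tcp_rot: [[0.11, 0.994, -0.003], [0.994, -0.11, -0.001], [-0.001, -0.003, -1.0]]
force: [0.8, -0.5, -0.2]
opening: 0.716
grasp_force: 30.0
```

Call:
move_arm --increments '[{"xyz": [0,0,3],"roll": 0,"grip": 40},{"xyz": [0,0,3],"roll": 0,"grip": 40},{"xyz": [0,0,2],"roll": 0,"grip": 40},{"xyz": [0,0,0],"roll": 0,"grip": 40},{"xyz": [0,0,0],"roll": 0,"grip": 40}]'

```text
time_s: 24.72
position: [0.5702, 0.2199, 0.1178]
tcp_rot: [[0.11, 0.994, -0.0], [0.994, -0.11, 0.0], [-0.0, -0.0, -1.0]]
force: [0.5, -0.1, -1.2]
opening: 0.72
grasp_force: 30.0
```

Call:
move_arm --increments '[{"xyz": [0,0,1],"roll": 0,"grip": 40},{"xyz": [0,0,1],"roll": 0,"grip": 40},{"xyz": [0,0,0],"roll": 0,"grip": 40},{"xyz": [0,0,0],"roll": 0,"grip": 40}]'

```text
time_s: 25.05
position: [0.5702, 0.2199, 0.1158]
tcp_rot: [[0.11, 0.994, -0.0], [0.994, -0.11, -0.0], [-0.0, -0.0, -1.0]]
force: [0.7, -0.2, 0.2]
opening: 0.719
grasp_force: 30.0
```

Call:
move_arm --increments '[{"xyz": [0,0,1],"roll": 0,"grip": 40},{"xyz": [0,0,0.5],"roll": 0,"grip": 40},{"xyz": [0,0,0],"roll": 0,"grip": 40},{"xyz": [0,0,0],"roll": 0,"grip": 40}]'

```text
time_s: 25.38
position: [0.5703, 0.2199, 0.1149]
tcp_rot: [[0.11, 0.994, 0.0], [0.994, -0.11, 0.0], [0.0, 0.0, -1.0]]
force: [-2.0, -0.0, 5.4]
opening: 0.722
grasp_force: 30.0
```

Contact at TCP z≈115, so the lid is about 7 mm above the mouth and on top of the thread. Turning back (negative roll is anticlockwise).

Call:
move_arm --increments '[{"xyz": [0,0,0],"roll": -0.06,"grip": 40},{"xyz": [0,0,0],"roll": -0.06,"grip": 40},{"xyz": [0,0,0],"roll": -0.06,"grip": 40},{"xyz": [0,0,0],"roll": 0,"grip": 40}]'

```text
time_s: 25.72
position: [0.5702, 0.2199, 0.114]
tcp_rot: [[-0.071, 0.997, -0.0], [0.997, 0.071, -0.0], [-0.0, -0.0, -1.0]]
force: [-0.5, -0.6, -0.4]
opening: 0.718
grasp_force: 30.0
```

Call:
move_arm --increments '[{"xyz": [0,0,0],"roll": -0.06,"grip": 40},{"xyz": [0,0,0],"roll": -0.06,"grip": 40},{"xyz": [0,0,0],"roll": -0.06,"grip": 40},{"xyz": [0,0,0],"roll": 0,"grip": 40}]'

```text
time_s: 26.05
position: [0.5702, 0.2197, 0.1139]
tcp_rot: [[-0.247, 0.969, -0.0], [0.969, 0.247, -0.0], [-0.0, -0.0, -1.0]]
force: [-0.9, -0.9, -0.7]
opening: 0.718
grasp_force: 30.0
```

Call:
move_arm --increments '[{"xyz": [0,0,1],"roll": 0,"grip": 40},{"xyz": [0,0,0],"roll": 0,"grip": 40},{"xyz": [0,0,0],"roll": 0,"grip": 40}]'

```text
time_s: 26.3
position: [0.5702, 0.2198, 0.113]
tcp_rot: [[-0.246, 0.969, -0.0], [0.969, 0.246, -0.0], [-0.0, -0.0, -1.0]]
force: [-0.4, -1.4, -0.8]
opening: 0.717
grasp_force: 30.0
```

Call:
move_arm --increments '[{"xyz": [0,0,1],"roll": 0,"grip": 40},{"xyz": [0,0,0],"roll": 0,"grip": 40},{"xyz": [0,0,0],"roll": 0,"grip": 40}]'

```text
time_s: 26.55
position: [0.5701, 0.2198, 0.1122]
tcp_rot: [[-0.247, 0.969, -0.0], [0.969, 0.247, -0.0], [-0.0, -0.0, -1.0]]
force: [-0.7, -1.1, -0.8]
opening: 0.718
grasp_force: 30.0
```

Call:
move_arm --increments '[{"xyz": [0,0,1],"roll": 0,"grip": 40},{"xyz": [0,0,0],"roll": 0,"grip": 40},{"xyz": [0,0,0],"roll": 0,"grip": 40}]'

```text
time_s: 26.8
position: [0.5702, 0.2198, 0.1115]
tcp_rot: [[-0.247, 0.969, -0.0], [0.969, 0.247, -0.0], [-0.0, -0.0, -1.0]]
force: [-1.9, -1.3, 0.6]
opening: 0.722
grasp_force: 30.0
```

Call:
move_arm --increments '[{"xyz": [0,0,1],"roll": 0,"grip": 40},{"xyz": [0,0,0],"roll": 0,"grip": 40},{"xyz": [0,0,0],"roll": 0,"grip": 40}]'

```text
time_s: 27.05
position: [0.5702, 0.2198, 0.1113]
tcp_rot: [[-0.248, 0.969, 0.0], [0.969, 0.248, -0.0], [-0.0, 0.0, -1.0]]
force: [-3.0, -1.3, 5.7]
opening: 0.721
grasp_force: 30.0
```

Call:
move_arm --increments '[{"xyz": [0,0,1],"roll": 0,"grip": 40},{"xyz": [0,0,0],"roll": 0,"grip": 40},{"xyz": [0,0,0],"roll": 0,"grip": 40}]'

```text
time_s: 27.3
position: [0.5702, 0.2198, 0.1111]
tcp_rot: [[-0.248, 0.969, 0.0], [0.969, 0.248, -0.0], [-0.0, 0.0, -1.0]]
force: [-5.0, -1.6, 11.4]
opening: 0.721
grasp_force: 30.0
```

Call:
move_arm --increments '[{"xyz": [0,0,-1],"roll": 0,"grip": 40},{"xyz": [0,0,0],"roll": 0,"grip": 78},{"xyz": [0,0,0],"roll": 0,"grip": 78},{"xyz": [0,0,0],"roll": 0,"grip": 78},{"xyz": [0,0,0],"roll": 0,"grip": 78}]'

```text
time_s: 27.72
position: [0.5708, 0.2201, 0.1101]
tcp_rot: [[-0.247, 0.969, 0.001], [0.969, 0.247, 0.0], [0.0, 0.001, -1.0]]
force: [-0.6, 0.3, -0.7]
opening: 0.78
grasp_force: 0.0
```

```bash
cat >> h.py <<'E'
def lidjar():
    im,d,P,W,K=snap("wrist","w_lj.png"); s=bot.read_state(); z=P[...,2]; p=s["position"]
    t=(d>0)&(np.hypot(P[...,0]-p[0],P[...,1]-p[1])<.037)&(z>.114)&(z<.14)&(im.sum(-1)<150)
    # restrict to between fingers
    Q=(P-np.array(p))@np.array(s["tcp_rot"])*1000; t&=(abs(Q[...,1])<27)
    A=P[t]*1000; zt=np.median(A[:,2]); A=A[abs(A[:,2]-zt)<3]
    c=np.linalg.lstsq(np.c_[A[:,:2]-1000*np.array(p[:2]),np.ones(len(A))],A[:,2],rcond=None)[0]
    print("t",s["time_s"],"tcp",np.round(np.array(p)*1000,1),"lid top z",round(zt,1),"=> rel mouth",round(zt-11.5-115,1),"tilt",np.round(c[:2],3),"n",len(A),"open",s["opening"])
    q=Q[t&(abs(z*1000-zt)<3)]; e=[]
    for y in np.arange(-20,21,4):
        b=q[abs(q[:,1]-y)<1.5]
        if len(b)>3: e.append(b[:,0].max()-np.sqrt(32**2-y*y))
    print("front cx(tool)",np.round(e,1))
    j=(d>0)&(np.hypot(P[...,0]-.57,P[...,1]-.219)<.06)&(z>.084)&(z<.0945)&(im.sum(-1)>200)
    print("shoulder z",np.median(P[j][:,2]) if j.sum() else None)
E
python3 -c "from h import *; lidjar()"
```

```text
t 27.7667 tcp [570.6 220.1 110.1] lid top z 129.5 => rel mouth 3.0 tilt [ 0.007 -0.014] n 9566 open 0.7778840030024304
front cx(tool) [ 0.  -0.3  0.1 -0.5 -0.4 -0.3 -0.2  0.1 -0.2  0.5  0.4]
shoulder z 0.08864325969074109
```

View pics/w_lj.png

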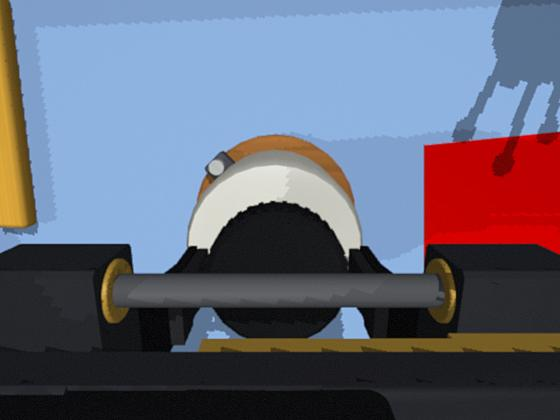

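The lid is level on the thread at about +3, at the low end of its ledge. The gripper held it up over the previous drop, so I'll regrip, follow the ledge and feel for the next drop.

Call:
move_arm --increments '[{"xyz": [0,0,0],"roll": 0,"grip": 40},{"xyz": [0,0,0],"roll": 0,"grip": 40},{"xyz": [0,0,0],"roll": 0,"grip": 40},{"xyz": [0,0,0.7],"roll": 0,"grip": 40},{"xyz": [0,0,0],"roll": 0,"grip": 40}]'

```text
time_s: 28.18
position: [0.5701, 0.2199, 0.11]
tcp_rot: [[-0.247, 0.969, -0.0], [0.969, 0.247, 0.0], [0.0, -0.0, -1.0]]
force: [-2.1, -0.5, 3.5]
opening: 0.72
grasp_force: 30.0
```

Call:
move_arm --increments '[{"xyz": [0,0,-0.3],"roll": -0.1,"grip": 40},{"xyz": [0,0,-0.3],"roll": -0.1,"grip": 40},{"xyz": [0,0,0],"roll": 0,"grip": 40}]'

```text
time_s: 28.43
position: [0.5704, 0.2199, 0.1107]
tcp_rot: [[-0.437, 0.9, 0.0], [0.9, 0.437, -0.0], [-0.0, 0.0, -1.0]]
force: [-0.5, -1.1, 4.4]
opening: 0.72
grasp_force: 30.0
```

Call:
move_arm --increments '[{"xyz": [0,0,-0.3],"roll": -0.1,"grip": 40},{"xyz": [0,0,-0.3],"roll": -0.1,"grip": 40},{"xyz": [0,0,0],"roll": 0,"grip": 40}]'

```text
time_s: 28.68
position: [0.5702, 0.2201, 0.1114]
tcp_rot: [[-0.606, 0.796, 0.0], [0.796, 0.606, 0.0], [0.0, 0.0, -1.0]]
force: [-1.8, -0.6, 5.3]
opening: 0.717
grasp_force: 30.0
```

The climb matches the thread's slope. Continuing.

Call:
move_arm --increments '[{"xyz": [0,0,-0.37],"roll": -0.1,"grip": 40},{"xyz": [0,0,-0.37],"roll": -0.1,"grip": 40},{"xyz": [0,0,0],"roll": 0,"grip": 40}]'

```text
time_s: 28.93
position: [0.5703, 0.2202, 0.1122]
tcp_rot: [[-0.751, 0.66, 0.0], [0.66, 0.751, 0.0], [-0.0, 0.001, -1.0]]
force: [-1.3, 0.7, 5.6]
opening: 0.719
grasp_force: 30.0
```

Call:
move_arm --increments '[{"xyz": [0,0,-0.37],"roll": -0.1,"grip": 40},{"xyz": [0,0,-0.37],"roll": -0.1,"grip": 40},{"xyz": [0,0,0],"roll": 0,"grip": 40}]'

```text
time_s: 29.18
position: [0.5703, 0.2201, 0.1129]
tcp_rot: [[-0.867, 0.497, 0.0], [0.497, 0.867, 0.0], [-0.0, 0.0, -1.0]]
force: [-1.3, 1.0, 4.1]
opening: 0.722
grasp_force: 30.0
```

Call:
move_arm --increments '[{"xyz": [0,0,-0.35],"roll": -0.1,"grip": 40},{"xyz": [0,0,-0.35],"roll": -0.1,"grip": 40},{"xyz": [0,0,0],"roll": 0,"grip": 40}]'

```text
time_s: 29.43
position: [0.5706, 0.2201, 0.1136]
tcp_rot: [[-0.949, 0.316, 0.001], [0.316, 0.949, 0.0], [-0.001, 0.001, -1.0]]
force: [-0.8, -1.1, 4.6]
opening: 0.718
grasp_force: 30.0
```

Call:
move_arm --increments '[{"xyz": [0,0,-0.35],"roll": -0.1,"grip": 40},{"xyz": [0,0,0],"roll": 0,"grip": 40}]'

```text
time_s: 29.6
position: [0.5706, 0.22, 0.1135]
tcp_rot: [[-0.975, 0.221, 0.001], [0.221, 0.975, 0.0], [-0.001, 0.0, -1.0]]
force: [-0.3, -0.6, 3.3]
opening: 0.717
grasp_force: 30.0
```

Call:
move_arm --increments '[{"xyz": [0,0,-0.35],"roll": -0.1,"grip": 40},{"xyz": [0,0,0],"roll": 0,"grip": 40}]'

```text
time_s: 29.77
position: [0.5706, 0.2198, 0.1134]
tcp_rot: [[-0.992, 0.123, 0.001], [0.123, 0.992, -0.0], [-0.001, -0.0, -1.0]]
force: [-1.2, 0.6, 0.3]
opening: 0.72
grasp_force: 30.0
```

Contact is gone at this angle, so this should be the drop. A touch further, then loosen the grip.

Call:
move_arm --increments '[{"xyz": [0,0,0],"roll": -0.06,"grip": 40},{"xyz": [0,0,0],"roll": 0,"grip": 78},{"xyz": [0,0,0],"roll": 0,"grip": 78},{"xyz": [0,0,0],"roll": 0,"grip": 78},{"xyz": [0,0,0],"roll": 0,"grip": 78}]'

```text
time_s: 30.18
position: [0.5702, 0.2198, 0.1135]
tcp_rot: [[-0.998, 0.063, -0.0], [0.063, 0.998, -0.0], [0.0, -0.0, -1.0]]
force: [0.3, -0.4, -0.1]
opening: 0.778
grasp_force: 0.0
```

```bash
python3 -c "
from h import *
lidjar(); print(bot.read_state()['joint_positions'])"
```

```text
t 30.2333 tcp [570.3 219.8 113.6] lid top z 124.6 => rel mouth -1.9 tilt [ 0.007 -0.005] n 8723 open 0.7786045057995222
front cx(tool) [-0.3 -0.4 -0.5 -1.2 -0.9 -1.  -1.2 -0.7 -0.8 -0.6 -0.6]
shoulder z 0.08862240263256714
[ 1.06188804e+01  3.70143535e+01  8.94723762e+01 -2.31184120e-03
  5.35177935e+01 -7.57916295e+01]
```

It dropped: the lid top fell 5 mm and sits level, about 1 mm below the mouth. I'll lower the gripper, regrip and screw clockwise.

Call:
move_arm --increments '[{"xyz": [0,0,4],"roll": 0,"grip": 78},{"xyz": [0,0,3.5],"roll": 0,"grip": 78},{"xyz": [0,0,0],"roll": 0,"grip": 78},{"xyz": [0,0,0],"roll": 0,"grip": 40},{"xyz": [0,0,0],"roll": 0,"grip": 40}]'

```text
time_s: 30.65
position: [0.5702, 0.2199, 0.106]
tcp_rot: [[-0.998, 0.061, -0.0], [0.061, 0.998, -0.0], [0.0, -0.0, -1.0]]
force: [-0.5, -1.0, -1.4]
opening: 0.717
grasp_force: 30.0
```

Call:
move_arm --increments '[{"xyz": [0,0,0],"roll": 0,"grip": 40},{"xyz": [0,0,0],"roll": 0,"grip": 40},{"xyz": [0,0,0.37],"roll": 0.1,"grip": 40},{"xyz": [0,0,0.37],"roll": 0.1,"grip": 40},{"xyz": [0,0,0],"roll": 0,"grip": 40}]'

```text
time_s: 31.07
position: [0.5703, 0.2199, 0.1055]
tcp_rot: [[-0.966, 0.259, -0.0], [0.259, 0.966, 0.0], [0.0, 0.0, -1.0]]
force: [-0.1, -0.2, 0.2]
opening: 0.72
grasp_force: 30.0
```

```bash
python3 -c "
from h import *
s=bot.read_state(); print(s['position'],s['force'],s['moment'],s['joint_positions'])"
```

```text
[0.57025232 0.21991784 0.1054676 ] [-0.05927933 -0.23268092  0.15208056] [ 0.11509326 -0.18796004  0.04115483] [ 1.06242042e+01  3.76711990e+01  8.97616706e+01  2.94028225e-03
  5.25678412e+01 -6.43380393e+01]
```

Call:
move_arm --increments '[{"xyz": [0,0,0.37],"roll": 0.1,"grip": 40},{"xyz": [0,0,0.37],"roll": 0.1,"grip": 40},{"xyz": [0,0,0.37],"roll": 0.1,"grip": 40},{"xyz": [0,0,0],"roll": 0,"grip": 40}]'

```text
time_s: 31.4
position: [0.5702, 0.2199, 0.1043]
tcp_rot: [[-0.847, 0.531, -0.0], [0.531, 0.847, 0.0], [0.0, -0.0, -1.0]]
force: [-0.1, 0.0, -0.9]
opening: 0.716
grasp_force: 30.0
```

Call:
move_arm --increments '[{"xyz": [0,0,0.37],"roll": 0.1,"grip": 40},{"xyz": [0,0,0.37],"roll": 0.1,"grip": 40},{"xyz": [0,0,0.37],"roll": 0.1,"grip": 40},{"xyz": [0,0,0],"roll": 0,"grip": 40}]'

```text
time_s: 31.73
position: [0.5703, 0.2199, 0.1033]
tcp_rot: [[-0.654, 0.757, 0.0], [0.757, 0.654, 0.0], [-0.0, 0.0, -1.0]]
force: [0.3, -0.4, -0.5]
opening: 0.72
grasp_force: 30.0
```

Call:
move_arm --increments '[{"xyz": [0,0,0.37],"roll": 0.1,"grip": 40},{"xyz": [0,0,0.37],"roll": 0.1,"grip": 40},{"xyz": [0,0,0],"roll": 0,"grip": 40}]'

```text
time_s: 31.98
position: [0.5703, 0.2199, 0.1025]
tcp_rot: [[-0.491, 0.871, -0.0], [0.871, 0.491, 0.0], [0.0, -0.0, -1.0]]
force: [-0.4, -0.9, -0.4]
opening: 0.718
grasp_force: 30.0
```

```bash
python3 -c "
from h import *
s=bot.read_state(); print(s['position'],s['force'],s['moment'],s['joint_positions']); lidjar()"
```

```text
[0.57025698 0.21989313 0.10252463] [-0.44866322 -0.89797185 -0.3655805 ] [ 0.02314884 -0.13948266 -0.05861464] [ 1.06224509e+01  3.79120255e+01  8.98608644e+01  1.35184840e-03
  5.22281219e+01 -1.88021834e+01]
t 32.0333 tcp [570.3 219.9 102.5] lid top z 121.3 => rel mouth -5.2 tilt [ 0.    -0.009] n 9417 open 0.7159892716106747
front cx(tool) [-1.1 -1.5 -0.9 -0.9 -1.2 -0.3 -0.9 -0.5 -0.1 -0.3  0.6]
shoulder z 0.08861960599824618
```

Call:
move_arm --increments '[{"xyz": [0,0,0.37],"roll": 0.1,"grip": 40},{"xyz": [0,0,0.37],"roll": 0.1,"grip": 40},{"xyz": [0,0,0.37],"roll": 0.1,"grip": 40},{"xyz": [0,0,0],"roll": 0,"grip": 40}]'

```text
time_s: 32.37
position: [0.5701, 0.2198, 0.1014]
tcp_rot: [[-0.212, 0.977, -0.0], [0.977, 0.212, -0.0], [-0.0, -0.0, -1.0]]
force: [-0.2, 0.1, -0.6]
opening: 0.725
grasp_force: 30.0
```

```bash
python3 -c "
from h import *
s=bot.read_state(); print(s['position'],s['force'],s['moment'],s['joint_positions']); lidjar()"
```

```text
[0.57012029 0.21983548 0.101378  ] [-0.21410902  0.105576   -0.62208767] [-0.01856798 -0.04019629  0.03053956] [ 1.06209614e+01  3.80039243e+01  8.99045983e+01 -2.41192766e-03
  5.21129972e+01 -1.61074933e+00]
t 32.4167 tcp [570.1 219.8 101.4] lid top z 120.1 => rel mouth -6.4 tilt [-0.002 -0.01 ] n 9424 open 0.716266998357431
front cx(tool) [-1.2 -1.3 -0.8 -1.1 -0.8 -0.4 -0.5 -0.6 -0.2  0.4  1.2]
shoulder z 0.08860504054965201
```

Call:
move_arm --increments '[{"xyz": [0,0,0.3],"roll": 0.08,"grip": 40},{"xyz": [0,0,0.3],"roll": 0.08,"grip": 40},{"xyz": [0,0,0],"roll": 0,"grip": 40}]'

```text
time_s: 32.67
position: [0.5701, 0.2198, 0.1008]
tcp_rot: [[-0.054, 0.999, -0.0], [0.999, 0.054, -0.0], [-0.0, -0.0, -1.0]]
force: [-0.6, 0.0, -0.8]
opening: 0.722
grasp_force: 30.0
```

```bash
python3 -c "
from h import *
s=bot.read_state(); print(s['force'],s['moment'],s['joint_positions']); lidjar()"
```

```text
[-0.60510449  0.04679983 -0.75354807] [-0.04789448 -0.01883939  0.01615066] [ 1.06221664e+01  3.80533767e+01  8.99272555e+01 -5.17373697e-03
  5.20486909e+01  7.54029396e+00]
t 32.7167 tcp [570.1 219.8 100.8] lid top z 119.5 => rel mouth -7.0 tilt [-0.004 -0.01 ] n 9438 open 0.7217015998775257
front cx(tool) [-0.6 -1.5 -0.3 -0.8 -0.7 -0.5 -0.6 -0.1 -0.1  0.1  1.3]
shoulder z 0.08857940603705108
```

Call:
move_arm --increments '[{"xyz": [0,0,0.3],"roll": 0.08,"grip": 40},{"xyz": [0,0,0.3],"roll": 0.08,"grip": 40},{"xyz": [0,0,0],"roll": 0,"grip": 40}]'

```text
time_s: 32.97
position: [0.5703, 0.2191, 0.1005]
tcp_rot: [[0.104, 0.995, 0.0], [0.995, -0.104, -0.002], [-0.002, 0.0, -1.0]]
force: [0.2, -2.8, 1.6]
opening: 0.713
grasp_force: 30.0
```

```bash
python3 -c "
from h import *
s=bot.read_state(); print(s['force'],s['moment'],s['joint_positions']); lidjar()"
```

```text
[ 0.18617687 -2.79164721  1.55598274] [-0.62556981  0.01181617  0.36840833] [10.60898819 38.07837156 89.9364981  -0.14362953 51.99952423 16.66030951]
t 33.0167 tcp [570.4 219.1 100.5] lid top z 119.3 => rel mouth -7.2 tilt [-0.005 -0.012] n 9376 open 0.717152938072383
front cx(tool) [-0.6 -1.2 -0.6 -1.  -0.6 -0.7 -0.6 -0.2  0.4  0.3  0.9]
shoulder z 0.08862477467842322
```

The moment rose to 0.37 N·m and the height stopped falling, so this is the tight stop. A small extra turn, then release and retreat.

Call:
move_arm --increments '[{"xyz": [0,0,0],"roll": 0.06,"grip": 40},{"xyz": [0,0,0],"roll": 0,"grip": 40},{"xyz": [0,0,0],"roll": 0,"grip": 90},{"xyz": [0,0,0],"roll": 0,"grip": 100},{"xyz": [0,0,0],"roll": 0,"grip": 100}]'

```text
time_s: 33.43
position: [0.5705, 0.2202, 0.1002]
tcp_rot: [[0.169, 0.986, 0.0], [0.986, -0.169, 0.001], [0.001, 0.0, -1.0]]
force: [-0.0, -0.6, -0.5]
opening: 0.866
grasp_force: 0.0
```

Call:
move_arm --increments '[{"xyz": [0,0,0],"roll": 0,"grip": 100},{"xyz": [0,0,0],"roll": 0,"grip": 100},{"xyz": [0,0,-10],"roll": 0,"grip": 100},{"xyz": [0,0,-25],"roll": 0,"grip": 100},{"xyz": [0,0,-30],"roll": 0,"grip": 100}]'

```text
time_s: 33.85
position: [0.5687, 0.2196, 0.1644]
tcp_rot: [[0.169, 0.986, -0.005], [0.986, -0.169, -0.001], [-0.002, -0.005, -1.0]]
force: [0.2, 0.7, -0.1]
opening: 1.0
grasp_force: 0.0
```

Call:
move_arm --increments '[{"xyz": [-30,0,-30],"roll": 0,"grip": 100},{"xyz": [-30,0,-20],"roll": 0,"grip": 100},{"xyz": [-30,0,0],"roll": 0,"grip": 100},{"xyz": [-20,0,0],"roll": 0,"grip": 100},{"xyz": [0,0,0],"roll": 0,"grip": 100}]'

```text
time_s: 34.27
position: [0.5514, 0.1087, 0.2161]
tcp_rot: [[0.172, 0.985, 0.001], [0.985, -0.172, -0.001], [-0.001, 0.001, -1.0]]
force: [0.5, 0.2, 0.6]
opening: 1.0
grasp_force: 0.0
```

```bash
python3 - <<'E'
from h import *
bot.capture("top")
im,d,P,W,K=snap("wrist","w_end.png"); z=P[...,2]
m=(d>0)&(np.hypot(P[...,0]-.57,P[...,1]-.219)<.038)&(z>.11)&(z<.14)
A=P[m]*1000; print(np.median(A[:,2]),cv2.minEnclosingCircle(A[:,:2].astype(np.float32)))
print(np.round(np.linalg.lstsq(np.c_[A[:,:2]-[570,219],np.ones(len(A))],A[:,2],rcond=None)[0],3))
j=(d>0)&(np.hypot(P[...,0]-.57,P[...,1]-.219)<.05)&(z>.084)&(z<.0945); print(np.median(P[j][:,2]))
s=bot.read_state(); print(s["time_s"],s["position"],s["force"])
E
```

```text
119.12969448635103 ((571.0202026367188, 219.9149932861328), 32.47983932495117)
[ 1.00000e-03 -1.00000e-03  1.18979e+02]
0.08857308594302984
34.3667 [0.55192725 0.11166906 0.21541012] [ 0.42789013  0.64937598 -0.11470263]
```

View pics/w_end.png

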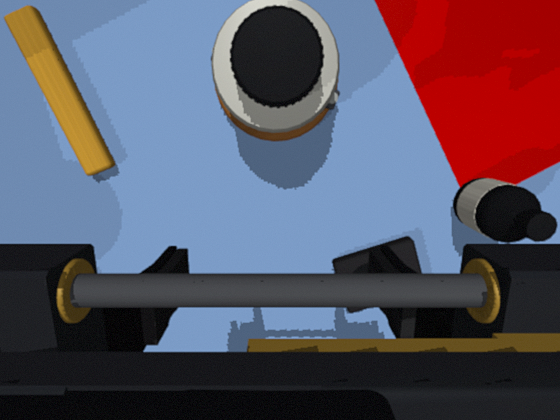

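The lid at (277,58) is level and centred. Its top reads 119.1 mm in a view that showed the 115 mm rim as 114.15 mm, so the true height is about 120 mm, exactly the tight stop. Handing in.

```bash
python3 -c "
from rig import bot
print(bot.hand_in())"
```

```text
the job is handed in; nothing more can be done
None
```

Job handed in, but it returned no verdict: all three seal blanks went into the jar and the lid is screwed to its tight stop, level and centred; the arm touches nothing and hit no bystander I could see (34 s of the 210 s).

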